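Fit a filter insert, pin the hinged clamp and hold it shut

TASK

Put the clean green filter insert into the round pocket of the open filter clamp, white mesh face up and fully seated, then close the hinged lid over it and push the yellow-knobbed pin down through the lid's hole into the hole of the base. The seal under the lid is springy, so finish while still pushing down, with the lid pressed fully shut and the pin fully home: do not let go at the end. Leave the grey used insert and the other things on the bench alone.

Things in the scene. Friction and masses are not known exactly. Their poses are not given: they have to be found in the camera images.
- clamp_base: Fixed aluminium lower half of the filter clamp, 205 mm (x) by 110 mm (y). Origin at bench level under the pocket's centre; z up. Hinge at the +x end, pin hole at the -x end. Middle deck (x -55 to +55 mm) is 36 mm high, the end block with the pin hole (x -105 to -55 mm) 46 mm, the hinge block (x +55 to +100 mm) 44 mm high.
- pocket (a point): Centre of the mouth of the round pocket in the middle deck, 36 mm above the bench; axes as clamp_base. Pocket diameter 32.5 mm with a small chamfer, depth 14 mm. An insert is seated when its flange lies on the deck (insert origin 10 mm below this point).
- base_hole (a point): Centre of the mouth of the base's pin hole, at x = -80 mm of clamp_base, 46 mm above the bench; axes as clamp_base. Vertical hole, diameter 12.5 mm, 32 mm deep. Two black sprung rubber seal pads, 14 mm in diameter, stand 38 mm to either side (y), tops 57 mm above the bench; the shut lid presses them down 10 mm.
- clamp_lid (a joint): Lid angle (rad): 0 = fully shut and level, 1.57 upright, at most 1.95. Starts at 1.66 to 1.83, leaning back away from the pocket, and stays by slight friction. Pushed from behind towards the pocket, it falls shut, damped, in 1 to 2 s once below about 1.2, and rests on the springy seal at about 0.05. Fully shut takes about 8 N down at its pin hole; it springs back when released.
- lid_hinge (a point): Midpoint of the lid's hinge axis: x = +85 mm of clamp_base, 52 mm above the bench; the axis runs along clamp_base's y at mid-thickness of the lid. The lid is a teal 0.18 kg stiff plate (touch it slowly), 100 mm wide and 10 mm thick, reaching 192 mm from this axis, with a 52 mm round window over the pocket.
- lid_hole (a point): Centre of the upper mouth of the pin hole through the lid (diameter 12.5 mm, lid 10 mm thick), 165 mm from the hinge axis; moves with the lid. With the lid shut it is 57 mm above the bench, straight above base_hole. Its z points out of the lid's outer face.
- insert: Clean filter insert, green plastic with a white mesh disc on its top face, 45 g. Boss below 30 mm in diameter and 10 mm tall, flange above it 44 mm in diameter and 8 mm thick. Origin at the centre of the boss's underside; z up towards the mesh face. It stands boss down, mesh up, on the bench.
- used_insert: Used filter insert of the same shape, grey with a brown mesh: leave it where it is. Origin as for insert. The two inserts' places are swapped at random.
- pin: Locking pin, 80 g: steel shank 10 mm in diameter, 34 mm long, tapered tip; collar 24 mm in diameter (34 to 39 mm above the tip); yellow round knob 20 mm in diameter (39 to 69 mm above the tip). Origin at the tip; z up towards the knob. Starts upright in its stand. Fully home, the collar rests on the shut lid and the tip is 23 mm below base_hole.
- pin_stand: Fixed white block 60 x 60 x 42 mm with a vertical 13 mm through hole in the middle that holds the pin. Origin at the centre of its underside.
- reagent: Bystander: amber reagent bottle, diameter 60 mm, 130 mm tall. Origin at the centre of its underside.
- beaker: Bystander: glass beaker, rim diameter 70 mm, 80 mm tall. Origin at the centre of its underside.
- dish: Bystander: clear shallow dish, diameter 90 mm, 15 mm tall. Origin at the centre of its underside.
- driver: Bystander: screwdriver lying on the bench.
- jar: Bystander: white jar, diameter 56 mm, 70 mm tall. Origin at the centre of its underside.
There are look-alikes about, which are no part of the job. Of the things that look like the pin, the smaller one is meant.

How it is judged:
On the way, in this order (a step that is already met when the one before it is completed fails the run):
1. the green insert is seated in the pocket, mesh up, and let go, while the lid is still open (horizontal distance between insert and pocket below 0.004 m and z of insert in the frame of pocket below -0.007 m and angle between insert's own z axis and vertical below 0.12 rad and contact force between the fingers and insert below 0.1 N and value of joint clamp_lid above 0.8 rad), for 0.2 s.
2. the lid is down on its seal, with the insert seated (horizontal distance between insert and pocket below 0.004 m and z of insert in the frame of pocket below -0.007 m and angle between insert's own z axis and vertical below 0.12 rad and value of joint clamp_lid below 0.12 rad), for 0.2 s.
3. the pin is through the lid's hole and at least 8 mm into the base's hole (all of step 2 and x of pin in the frame of base_hole between -0.004 and 0.004 m and y of pin in the frame of base_hole between -0.004 and 0.004 m and angle between pin's own z axis and vertical below 0.15 rad and z of pin in the frame of base_hole below -0.008 m), for 0.1 s.
At the end, for the whole second after the job is handed in: Robot still pushing (contact over 1 N on pin or clamp); lid within 0.016 rad of shut; pin tip at least 19.5 mm down the base hole, within 4 mm of its axis, upright within 0.15 rad; green insert within 4 mm of the pocket centre, at least 7 mm down, mesh up within 0.12 rad (horizontal distance between insert and pocket below 0.004 m and z of insert in the frame of pocket below -0.007 m and angle between insert's own z axis and vertical below 0.12 rad and x of pin in the frame of base_hole between -0.004 and 0.004 m and y of pin in the frame of base_hole between -0.004 and 0.004 m and angle between pin's own z axis and vertical below 0.15 rad and z of pin in the frame of base_hole below -0.0195 m and value of joint clamp_lid below 0.016 rad and (contact force between any of the fingers, the arm and pin above 1 N or contact force between any of the fingers, the arm and clamp_base above 1 N) and velocity of joint clamp_lid below 0.05 rad/s); the arm keeps its last pose, push and grip.
It fails at once if a bystander is moved by more than 25 mm (distance of any of used_insert, reagent, beaker, dish, driver, jar from where it was at the start of the episode above 0.025 m).
It also fails if it takes over 64 s, if anything falls off the work surface, if the arm or the gripper's body presses on something with over 40 N, if the wrist force passes 120 N, or if a joint passes its speed limit or range.

ROBOT

A 6-joint arm with a two-finger parallel gripper is mounted at the origin on the work surface. World frame = base frame: x ahead of the robot, y to its left, z up, the work surface at z = 0. Lengths are in m, angles in rad, forces in N, time in s.
With the tool pointing down it reaches from about 0.425 to 0.95 m from the base axis. Payload 3.5 kg.
Tool frame: the origin (TCP) lies midway between the tips of the shut fingers; the grasp point (between the pads) lies 19 mm behind it; x points along the fingers, z is the direction in which the jaws open and shut, and the axes are right-handed (so a half turn about x gives the same grasp; the last joint's range is limited). The gripper opens to 85 mm and grips with 20 to 120 N. Pads are 22 mm wide; open, the fingers measure 114 mm over their backs; the gripper's body (76 mm by 85 mm) begins 54 mm behind the grasp point. The pads swing forward as they close: fully open they stand 13 mm farther back than shut.
Start: joints at [-1.498, 0.286, 1.577, -0, 1.279, -0.15], TCP at [0.149, -0.658, 0.199] pointing down, gripper open.
Joint ranges: [-2.77, 2.77], [-0.9, 2.22], [0.21, 2.48], [-1.53, 4.67], [0.24, 2.81], [-2.84, 2.84]. Speed limits (rad/s): [2.79, 2.79, 3.14, 3.14, 3.14, 3.14].

INTERFACE

Orientations are given as a unit quaternion [x, y, z, w].
In Python, from plant import readout, eyes, ctrl gives the robot as it stands.
- The arm moves only by the tool move_arm, never from a script. Its argument "commands" is a list of rows, each a list of 7 numbers: the turn, a rotation vector about the world's x, y, z in rad, then the shift along the world's x, y, z in mm, then the closure in counts, from 0 (fully open) to 255 (shut). A call has 1 to 12 rows; each row is the pose to reach, as a shift and turn from the pose measured when the call began; what a row does not reach only later rows make up. A row lasts 1/10 s, in which the tool goes at most 50 mm and 8.59 degrees, less where a joint would pass 70% of its speed; a pose out of reach is approached as far as the arm can. A call with a gripper value outside its range is refused whole. The fingers move at their own pace and stop on an object; "newtons" is the grip in N (left out, the last holds). Time passes only in rows, so rows that repeat a pose let the fingers close. It gives the time, the measured TCP pose, the force and the opening at its end, in the units of the state.
- readout.get_state(): the state, without advancing time (a new reading comes with each control period).
- eyes.read_camera(name): name is "side" or "top"; returns a dict with "color" (480x640x3 uint8, red, green, blue), "depth" (480x640 float32, m along the optical axis (not along the pixel's ray), 0 where there is no reading), "K" (3x3 intrinsics, pixels), "eye" and "attitude" of the camera in the world. Camera axes: x right, y down, z forward; pixel columns grow to the right and rows downward; lengths in m; the calibration is good to about 2 mm. A picture is of the moment at which its call begins.
- ctrl.sign_off(): hands the job in, once; it reports no verdict.
The state is a dict: "time": time; "qpos": joint angles; "dq": joint speeds; "joint_efforts": joint torques, N m; "eef_pos": TCP position; "tcp_rot": TCP orientation; "contact_force": force on the tool from outside, world axes, zero at the start; "wrist_torque": the same for the moment, N m; "opening": opening from 0.0 (shut) to 1.0 (fully open).
Only numpy, scipy, OpenCV 4.12 (cv2) and the standard library are available. Lean on these libraries where they do the work, as an engineer would, in place of code of your own. Each camera call takes 0.05 s, during which the arm holds its last target.

## Working session

There is one attempt and no reset: what is moved stays moved. The work goes in short steps, Python scripts to look and compute and a tool call to move; the robot and the scene stay as the last step left them, time stands still between calls to the robot, and variables do not carry over. Pictures are saved under pics/ and viewed, and the job is handed in when it is done.

Besides the shell and the picture viewer there is one more tool, called after "Emit:" as name(argument=value, ...) on one line, values as JSON. move_arm: Moves the arm, as the interface text tells. Its arguments: {"type":"object","properties":{"commands":{"type":"array"},"newtons":{"type":"number"}},"required":["commands"]}

```bash
ls; mkdir -p pics
python3 - <<'E'
from plant import readout, eyes, ctrl
import cv2,numpy as np
s=readout.get_state();print(s)
for n in ("side","top"):
    c=eyes.read_camera(n);cv2.imwrite(f"pics/{n}0.png",c["color"][:,:,::-1]);print(n,c["K"],c["eye"],c["attitude"])
    np.savez(f"{n}0.npz",**c)
E
```

```text
pics
{'time': 0.0, 'qpos': array([-1.49799607e+00,  2.87159531e-01,  1.57822527e+00, -1.57057007e-05,
        1.27858390e+00, -1.50000700e-01]), 'dq': array([ 0.00019303, -0.00059089, -0.00014326,  0.00120571, -0.00168299,
        0.00207987]), 'joint_efforts': array([-1.51256780e-03, -4.05988848e+01, -2.92626446e+01, -2.44339353e-04,
        5.88604657e-03,  5.51477839e-06]), 'eef_pos': array([ 0.14911853, -0.65755342,  0.19762522]), 'tcp_rot': array([ 0.4419269 ,  0.55306095, -0.44070114,  0.55191186]), 'contact_force': array([ 0.27656632, -0.61477972, -1.33005528]), 'wrist_torque': array([ 0.02140648, -0.05719484, -0.01802255]), 'opening': 1.0005916512234394}
side [[454.11739277   0.         328.44843213]
 [  0.         454.11739277 241.14723061]
 [  0.           0.           1.        ]] [ 0.42198532 -0.77374626  0.8046582 ] [ 0.91079724 -0.0841945   0.02985624 -0.40307354]
top [[479.19894257   0.         322.76991694]
 [  0.         479.19894257 235.5814507 ]
 [  0.           0.           1.        ]] [0.41812058 0.00397658 1.29106958] [-0.70399714  0.70778547 -0.04417408  0.03842407]
```

View pics/side0.png

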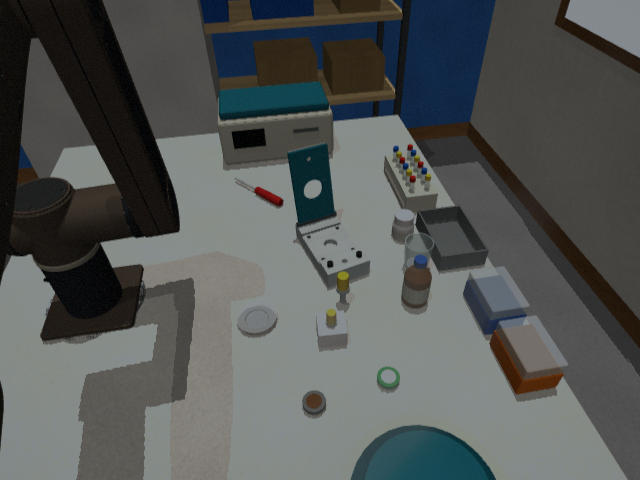

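View pics/top0.png

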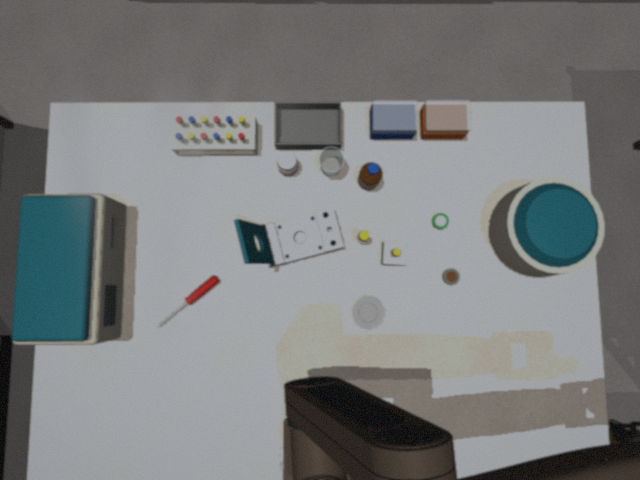

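```bash
cat > h.py <<'E'
import numpy as np,cv2
from scipy.spatial.transform import Rotation as R
def load(n): return dict(np.load(n))
def ray(c,u,v):
    K=c["K"];d=np.array([(u-K[0,2])/K[0,0],(v-K[1,2])/K[1,1],1.]);return R.from_quat(c["attitude"]).apply(d)
def onz(c,u,v,z):
    d=ray(c,u,v);e=c["eye"];return e+d*(z-e[2])/d[2]
def proj(c,P):
    p=R.from_quat(c["attitude"]).inv().apply(np.atleast_2d(P)-c["eye"]);q=p@c["K"].T;return q[:,:2]/q[:,2:]
def tri(c1,p1,c2,p2):
    d1=ray(c1,*p1);d2=ray(c2,*p2);d1/=np.linalg.norm(d1);d2/=np.linalg.norm(d2)
    A=np.c_[d1,-d2];t=np.linalg.lstsq(A,c2["eye"]-c1["eye"],rcond=None)[0]
    a=c1["eye"]+d1*t[0];b=c2["eye"]+d2*t[1];return (a+b)/2,np.linalg.norm(a-b)
def cloud(c):
    v,u=np.mgrid[:480,:640];K=c["K"];z=c["depth"]
    p=np.stack([(u-K[0,2])/K[0,0]*z,(v-K[1,2])/K[1,1]*z,z],-1)
    return R.from_quat(c["attitude"]).apply(p.reshape(-1,3)).reshape(480,640,3)+c["eye"]
def crop(c,x0,y0,x1,y1,s,fn):
    im=cv2.resize(c["color"][y0:y1,x0:x1,::-1],None,fx=s,fy=s,interpolation=cv2.INTER_CUBIC);cv2.imwrite(fn,im)
E
python3 - <<'E'
from h import *
s=load("side0.npz");t=load("top0.npz")
crop(s,280,130,430,430,2,"pics/a.png");crop(s,230,220,430,420,4,"pics/sc.png")
crop(t,225,190,475,300,3.2,"pics/tc.png")
E
```

```text
(no output)
```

View pics/sc.png

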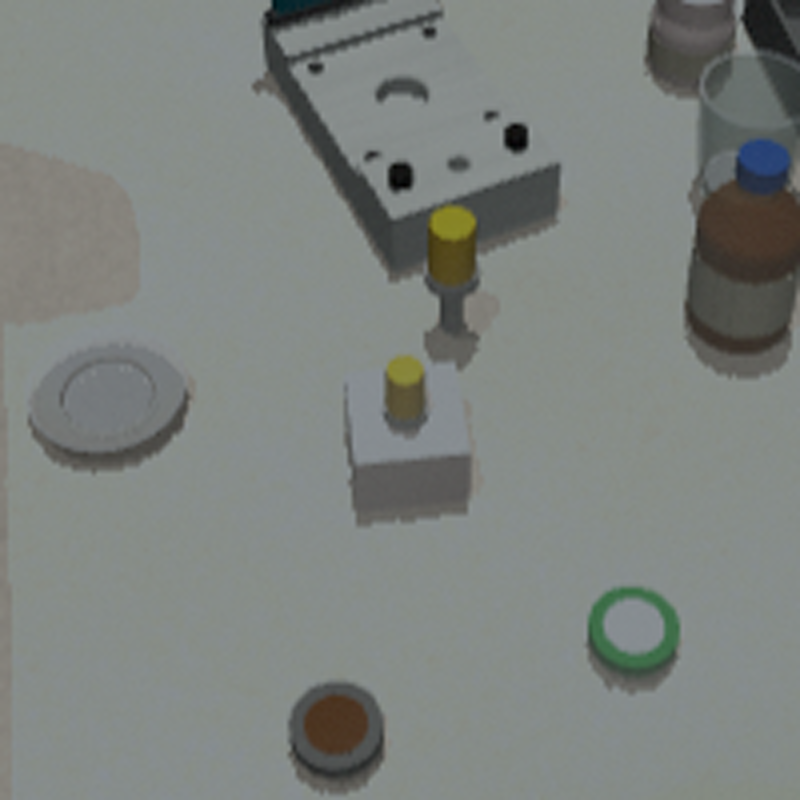

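View pics/tc.png

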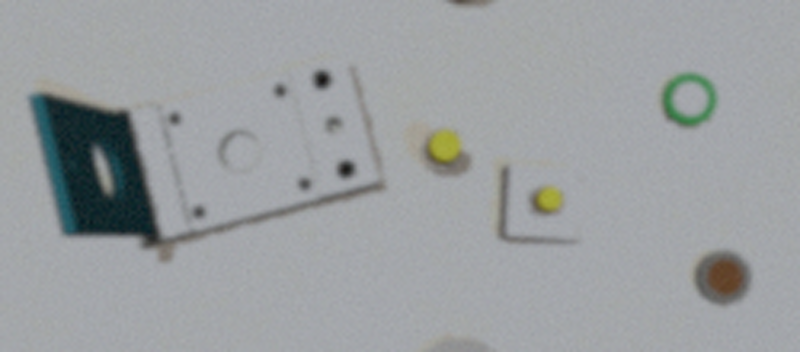

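Candidates for the pin are the yellow knob in the white stand (side 331,317; top 396,252) and the larger free-standing one (side 343,282; top 364,237). I choose the smaller one, in the stand. For the insert there is the green ring with white mesh (side 388,377; top 440,221) and the grey/brown one (side 314,402; top 450,276). I choose the green one, and the crops confirm both choices. The clamp's hinge is at the left in the top view (the +y end) and its pin end is at the right.

```bash
cat >> h.py <<'E'
def blobs(c,lo,hi,roi=None,amin=8):
    h=cv2.cvtColor(c["color"],cv2.COLOR_RGB2HSV);m=cv2.inRange(h,np.array(lo),np.array(hi))
    if roi is not None:
        k=np.zeros_like(m);x0,y0,x1,y1=roi;k[y0:y1,x0:x1]=255;m&=k
    n,_,st,ce=cv2.connectedComponentsWithStats(m)
    return m,[(ce[i].round(2),st[i]) for i in range(1,n) if st[i][4]>=amin]
def ell(m,roi):
    x0,y0,x1,y1=roi;k=np.zeros_like(m);k[y0:y1,x0:x1]=m[y0:y1,x0:x1]
    cs=cv2.findContours(k,cv2.RETR_EXTERNAL,cv2.CHAIN_APPROX_NONE)[0];return cv2.fitEllipse(max(cs,key=len))
E
python3 - <<'E'
from h import *
np.set_printoptions(precision=4,suppress=True)
s=load("side0.npz");t=load("top0.npz")
for n,c,roi in(("s",s,(230,220,450,430)),("t",t,(225,190,475,300))):
    print(n,"green",blobs(c,(40,60,40),(85,255,255),roi)[1]);print(n,"yel",blobs(c,(20,120,60),(35,255,255),roi)[1])
    m=cv2.inRange(c["color"],(0,0,0),(45,45,45)); 
    print(n,"blk",blobs(c,(0,0,0),(180,255,50),roi,5)[1])
# green in both
mt,_=blobs(t,(40,60,40),(85,255,255));e=ell(mt,(425,205,460,240));print(e,onz(t,*e[0],.018))
ms,_=blobs(s,(40,60,40),(85,255,255));e2=ell(ms,(370,360,405,395));print(e2,onz(s,*e2[0],.018))
for nm,c in(("top",t),("side",s)):
    P=cloud(c);sel=(P[...,2]>.028)&(P[...,2]<.06)
    print(nm,"bench z",np.median(P[240:300,430:470,2] if nm=="top" else P[330:390,340:370,2]))
P=cloud(t);print(P[215:255:4,275:345:6,2].round(3))
E
```

```text
s green [(array([387.93, 377.43]), array([377, 367,  23,  21, 206], dtype=int32))]
s yel [(array([342.39, 280.56]), array([337, 271,  12,  20, 203], dtype=int32)), (array([330.78, 312.55]), array([327, 309,   9,   8,  51], dtype=int32))]
s blk [(array([304.86, 221.99]), array([297, 220,  23,   7,  86], dtype=int32)), (array([421.37, 226.57]), array([416, 220,  14,  15, 114], dtype=int32)), (array([435.16, 221.1 ]), array([425, 220,  25,   4,  70], dtype=int32)), (array([438.17, 256.94]), array([431, 245,  19,  23, 173], dtype=int32)), (array([358.62, 253.85]), array([356, 251,   6,   7,  34], dtype=int32)), (array([329.58, 263.58]), array([327, 261,   6,   6,  33], dtype=int32)), (array([310.  , 412.11]), array([306, 410,   9,   4,   9], dtype=int32))]
t green [(array([440.02, 220.85]), array([433, 213,  16,  16, 100], dtype=int32))]
t yel [(array([363.23, 235.64]), array([359, 231,   9,  10,  69], dtype=int32)), (array([395.92, 252.05]), array([393, 249,   7,   7,  38], dtype=int32))]
t blk [(array([255.89, 242.81]), array([240, 221,  34,  44, 712], dtype=int32))]
((440.090942382812
[... 500 characters left out ...]
033  0.035  0.036  0.035  0.036  0.04   0.037  0.048  0.045
   0.047  0.003]
 [ 0.037  0.042  0.037  0.038  0.041  0.038  0.032  0.036  0.05   0.035
   0.048 -0.002]
 [ 0.049  0.038  0.04   0.035  0.033  0.033  0.04   0.042  0.048  0.047
   0.046  0.003]
 [ 0.045  0.037  0.037  0.035  0.021  0.031  0.037  0.033  0.047  0.051
   0.045  0.001]
 [ 0.047  0.041  0.039  0.034  0.023  0.037  0.041  0.038  0.045  0.046
   0.052  0.042]
 [ 0.045  0.039  0.04   0.033  0.039  0.036  0.038  0.035  0.047  0.046
   0.059  0.049]
 [ 0.048  0.036  0.036  0.039  0.036  0.034  0.04   0.035  0.039  0.051
   0.047  0.044]
 [ 0.044  0.046  0.034  0.038  0.035  0.036  0.038  0.036  0.038  0.016
   0.005  0.002]]
```

Run:
```python
from h import *
np.set_printoptions(precision=4,suppress=True)
s=load("side0.npz");t=load("top0.npz")
def dark(c,u,v,r):
    g=cv2.cvtColor(c["color"],cv2.COLOR_RGB2GRAY).astype(float);u0,v0=int(round(u)),int(round(v))
    w=g[v0-r:v0+r+1,u0-r:u0+r+1];b=np.percentile(w,70);k=np.clip(b-12-w,0,None);vv,uu=np.mgrid[v0-r:v0+r+1,u0-r:u0+r+1]
    return np.array([(k*uu).sum()/k.sum(),(k*vv).sum()/k.sum()])
for nm,c,pts in(("top",t,dict(padA=(325.3,214.7),padB=(333,242.8),hole=(329.4,228.8))),("side",s,dict(padB=(329.6,263.5),padA=(358.6,254)))):
    for k,p in pts.items():
        q=dark(c,*p,4);print(nm,k,q,onz(c,*q,.057 if k!="hole" else .046))
crop(s,285,210,375,290,8.5,"pics/sc2.png")
crop(t,230,200,350,275,6.5,"pics/tc2.png")
```

```text
top padA [325.1859 214.4668] [ 0.6184 -0.0131  0.057 ]
top padB [332.6966 242.464 ] [ 0.5449 -0.0321  0.057 ]
top hole [328.6639 228.0965] [ 0.584  -0.0222  0.046 ]
side padB [329.6275 263.7614] [ 0.5466 -0.0411  0.057 ]
side padA [358.5878 254.0054] [ 0.6198 -0.0222  0.057 ]
```

View pics/sc2.png

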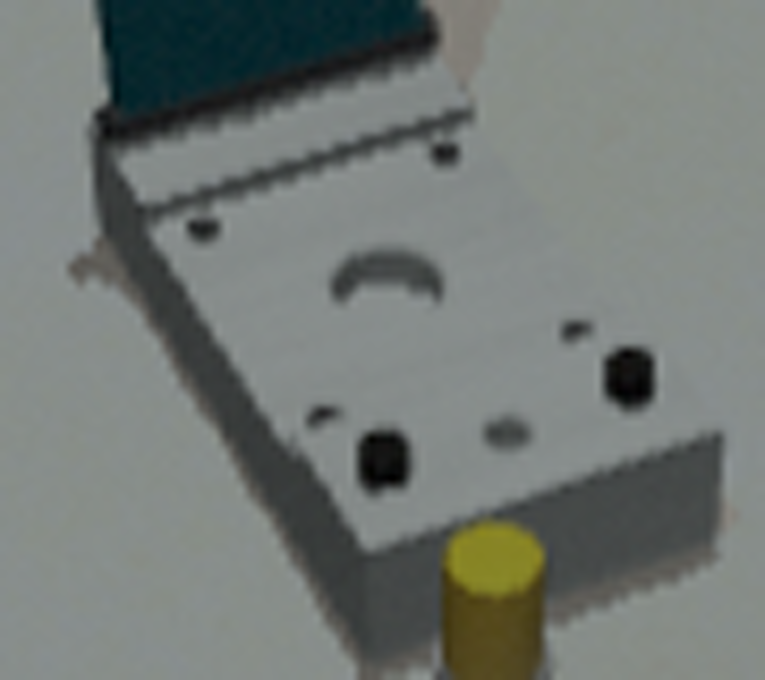

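View pics/tc2.png

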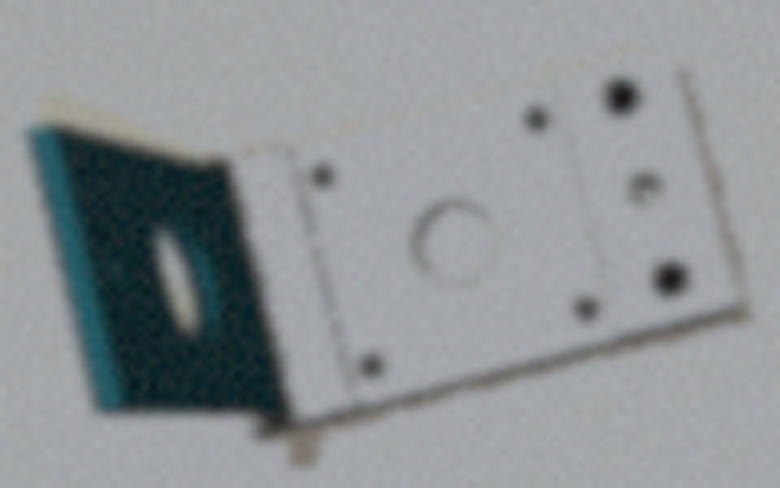

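Run:
```python
from h import *
np.set_printoptions(precision=4,suppress=True)
from plant import readout
q=R.from_quat(readout.get_state()["tcp_rot"]);print("tool axes\n",q.as_matrix())
s=load("side0.npz");t=load("top0.npz")
# more clamp features in top crop (x/6.5+230, y/6.5+200)
f=lambda x,y:((x+.5)/6.5+230-.5,(y+.5)/6.5+200-.5)
for n,p,z in(("pocketrim",(459,243),.036),("padA",(622,96),.057),("padB",(671,278),.057),("hole",(646,187),.046),("cornerfar",(685,70),.046),("cornernear",(742,313),.046),("hingenear",(290,425),.044),("hingefar",(228,160),.044)):
    print("top",n,onz(t,*f(*p),z))
f=lambda x,y:((x+.5)/8.5+285-.5,(y+.5)/8.5+210-.5)
for n,p,z in(("pocketrim",(387,300),.036),("padAtop",(629,368),.057),("padBtop",(385,450),.057),("hole",(507,433),.046),("cornernear",(368,552),.046),("cornerfar",(718,432),.046)):
    print("side",n,onz(s,*f(*p),z))
# pin knob tops
print("pin top cam", onz(t,395.92,252.05,.077), "side",onz(s,330.8,311.5,.077))
print("lookalike", onz(t,363.2,235.6,.09))
```

```text
tool axes
 [[-0.0002  0.9753  0.2209]
 [ 0.0022  0.2209 -0.9753]
 [-1.      0.0003 -0.0022]]
top pocketrim [0.5621 0.0528 0.036 ]
top padA [ 0.6187 -0.0133  0.057 ]
top padB [ 0.5452 -0.0324  0.057 ]
top hole [ 0.5833 -0.0229  0.046 ]
top cornerfar [ 0.631  -0.0391  0.046 ]
top cornernear [ 0.5321 -0.0611  0.046 ]
top hingenear [0.4882 0.1201 0.044 ]
top hingefar [0.5954 0.1458 0.044 ]
side pocketrim [0.5631 0.0445 0.036 ]
side padAtop [ 0.6206 -0.0183  0.057 ]
side padBtop [ 0.5479 -0.0372  0.057 ]
side hole [ 0.5843 -0.0262  0.046 ]
side cornernear [ 0.5382 -0.0637  0.046 ]
side cornerfar [ 0.642  -0.0371  0.046 ]
pin top cam [ 0.5176 -0.1922  0.077 ] side [ 0.5211 -0.1957  0.077 ]
lookalike [ 0.5586 -0.1083  0.09  ]
```

Run:
```python
from h import *
P=cloud(load("top0.npz"));b=P[180:275,485:605];k=b[...,2]>.03
print(b[k].min(0),np.percentile(b[k],99,axis=0))
```

```text
[ 0.41812058 -0.69714409  0.03013516] [ 0.68612105 -0.45383922  0.16286317]
```

Emit:
move_arm(commands=[[0,0,0.03,40,30,0,0],[0,0,0.03,80,60,0,0],[0,0,0.03,115,85,0,0],[0,0,0.03,155,115,0,0],[0,0,0.03,195,145,0,0],[0,0,0.03,235,175,0,0],[0,0,0.03,275,205,0,0],[0,0,0.03,315,232,0,0],[0,0,0.03,355,260,-20,0],[0,0,0.03,395,290,-50,0],[0,0,0.03,435,320,-80,0],[0,0,0.03,459,333,-105,0]], newtons=20)

```text
time: 1.3
eef_pos: [0.6058, -0.3255, 0.0961]
tcp_rot: [0.433, 0.559, -0.432, 0.559]
contact_force: [0.6, 0.1, 0.4]
opening: 0.999
```

Emit:
move_arm(commands=[[0,0,0,2,0,-45,0],[0,0,0,2,0,-80,0],[0,0,0,2,0,-86,0],[0,0,0,2,0,-86,0],[0,0,0,2,0,-86,160],[0,0,0,2,0,-86,160],[0,0,0,2,0,-86,160],[0,0,0,2,0,-86,160],[0,0,0,2,0,-86,160]])

```text
time: 2.2
eef_pos: [0.6081, -0.3259, 0.0109]
tcp_rot: [0.433, 0.559, -0.432, 0.56]
contact_force: [-0.4, -0.4, -0.3]
opening: 0.375
```

Run:
```python
from h import *
from plant import eyes,readout
s=eyes.read_camera("side");crop(s,330,300,450,400,6.5,"pics/s1.png")
print(readout.get_state()["eef_pos"],readout.get_state()["opening"],readout.get_state()["contact_force"])
```

```text
[ 0.60793813 -0.32568636  0.01056707] 0.3753597028101082 [-0.09334628 -0.20347763 -0.71453367]
```

View pics/s1.png

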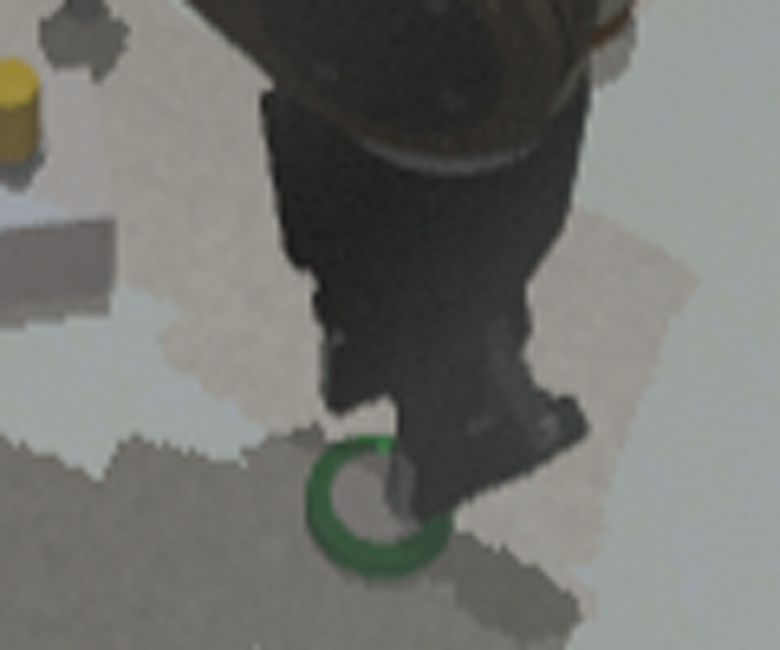

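Run:
```python
from h import *
s=load("side0.npz")
c=np.array([.608,-.3257,0]);j=np.array([.25,-.968,0])
for d in(.016,.022,.03):
  for z in(.01,.02,.03): print(d,z,((proj(s,c+j*d+[0,0,z])-[330,300])*6.5).round(0),((proj(s,c-j*d+[0,0,z])-[330,300])*6.5).round(0))
from plant import eyes
n=eyes.read_camera("side");P=cloud(n)
for (x,y) in((430,510),(420,500),(450,480),(500,440),(360,400),(350,395)): 
  v,u=int(y/6.5+300),int(x/6.5+330);print((x,y),P[v,u].round(4))
```

```text
0.016 0.01 [[399. 553.]] [[345. 467.]]
0.016 0.02 [[401. 535.]] [[347. 449.]]
0.016 0.03 [[404. 517.]] [[349. 430.]]
0.022 0.01 [[409. 570.]] [[335. 451.]]
0.022 0.02 [[412. 552.]] [[337. 433.]]
0.022 0.03 [[415. 534.]] [[339. 414.]]
0.03 0.01 [[423. 593.]] [[322. 430.]]
0.03 0.02 [[426. 575.]] [[324. 412.]]
0.03 0.03 [[429. 557.]] [[326. 393.]]
(430, 510) [ 0.6126 -0.3557  0.0593]
(420, 500) [ 0.6095 -0.3526  0.0619]
(450, 480) [ 0.6093 -0.372   0.1031]
(500, 440) [ 0.6129 -0.3869  0.1442]
(360, 400) [ 0.6052 -0.3104  0.0479]
(350, 395) [ 0.6005 -0.3116  0.0545]
```

Run:
```python
from h import *
from plant import eyes,readout
np.set_printoptions(precision=3,suppress=True)
n=eyes.read_camera("side");t=eyes.read_camera("top");P=cloud(n)
np.savez("s2.npz",**n);np.savez("t2.npz",**t)
for v in range(350,384,3): print(v,[tuple((P[v,u]*1000).round(0).astype(int)) for u in range(380,420,4)])
crop(t,380,180,500,280,6.5,"pics/t2.png");crop(n,330,300,450,400,6.5,"pics/s2.png")
print(readout.get_state()["eef_pos"],readout.get_state()["opening"])
```

```text
350 [(np.int64(593), np.int64(-310), np.int64(87)), (np.int64(600), np.int64(-311), np.int64(86)), (np.int64(594), np.int64(-345), np.int64(138)), (np.int64(600), np.int64(-349), np.int64(142)), (np.int64(605), np.int64(-355), np.int64(148)), (np.int64(608), np.int64(-363), np.int64(159)), (np.int64(616), np.int64(-361), np.int64(154)), (np.int64(623), np.int64(-363), np.int64(156)), (np.int64(679), np.int64(-266), np.int64(0)), (np.int64(688), np.int64(-267), np.int64(-2))]
353 [(np.int64(593), np.int64(-311), np.int64(79)), (np.int64(600), np.int64(-315), np.int64(82)), (np.int64(596), np.int64(-342), np.int64(124)), (np.int64(600), np.int64(-351), np.int64(136)), (np.int64(605), np.int64(-355), np.int64(140)), (np.int64(608), np.int64(-365), np.int64(154)), (np.int64(614), np.int64(-367), np.int64(155)), (np.int64(622), np.int64(-365), np.int64(150)), (np.int64(677), np.int64(-273), np.int64(0)), (np.int64(685), np.int64(-274), np.int64(-1))]
356 [(np.int64(594), np.int64(-310), np.int64(67)), (np.int64(601), np.int64(-313), np.int64(69)), (np.int64(596), np.int64(-344), np.int64(
[... 3969 characters left out ...]
 (np.int64(642), np.int64(-330), np.int64(0)), (np.int64(650), np.int64(-331), np.int64(0)), (np.int64(657), np.int64(-333), np.int64(1)), (np.int64(422), np.int64(-774), np.int64(805))]
383 [(np.int64(590), np.int64(-338), np.int64(19)), (np.int64(597), np.int64(-339), np.int64(19)), (np.int64(605), np.int64(-341), np.int64(20)), (np.int64(613), np.int64(-341), np.int64(18)), (np.int64(620), np.int64(-343), np.int64(18)), (np.int64(633), np.int64(-334), np.int64(-1)), (np.int64(640), np.int64(-336), np.int64(0)), (np.int64(648), np.int64(-337), np.int64(0)), (np.int64(655), np.int64(-339), np.int64(1)), (np.int64(662), np.int64(-342), np.int64(3))]
[ 0.608 -0.325  0.01 ] 0.36797547198402225
```

View pics/t2.png

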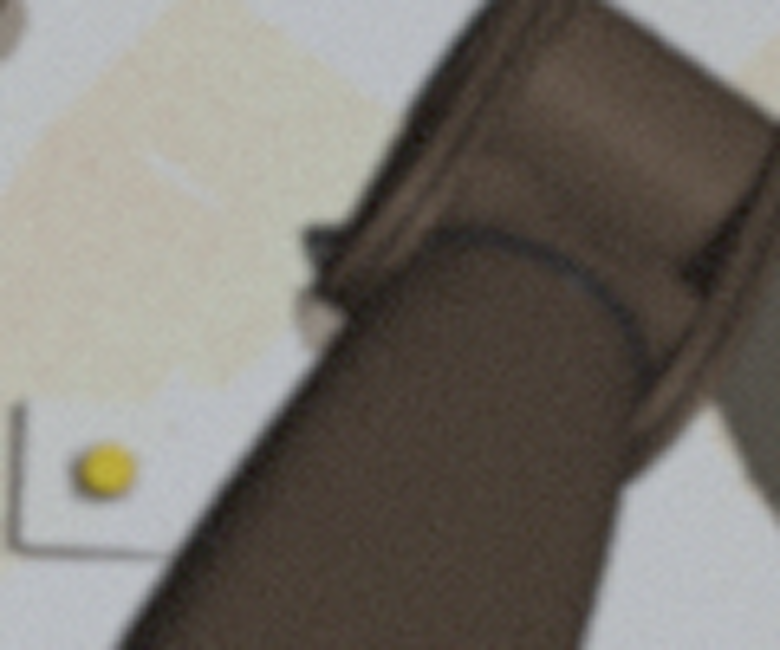

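View pics/s2.png

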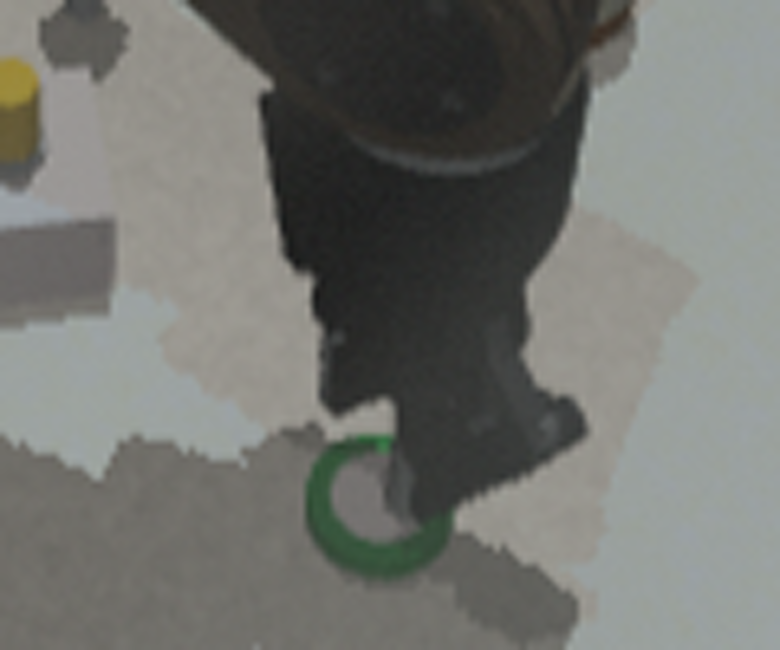

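The fingers reached the commanded closure without touching. The side view shows their tips (crop 400,520) well above the ring, at about z 42 mm although the TCP reads 10 mm. I'll open, go down with care and look again.

Emit:
move_arm(commands=[[0,0,0,0,0,0,0],[0,0,0,0,0,0,0],[0,0,0,0,0,-3,0],[0,0,0,0,0,-6,0],[0,0,0,0,0,-10,0],[0,0,0,0,0,-10,0]])

```text
time: 3.0
eef_pos: [0.6071, -0.325, -0.0011]
tcp_rot: [0.433, 0.56, -0.432, 0.558]
contact_force: [-0.2, -0.7, -0.9]
opening: 0.999
```

Run:
```python
from h import *
from plant import eyes,readout
n=eyes.read_camera("side");np.savez("s3.npz",**n);crop(n,330,300,450,400,6.5,"pics/s3.png")
d=n["depth"][300:400,330:450];d=np.clip((d-.5)/.5*255,0,255).astype(np.uint8);cv2.imwrite("pics/d3.png",cv2.resize(cv2.applyColorMap(d,cv2.COLORMAP_JET),None,fx=6.5,fy=6.5,interpolation=0))
```

```text
(no output)
```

View pics/s3.png

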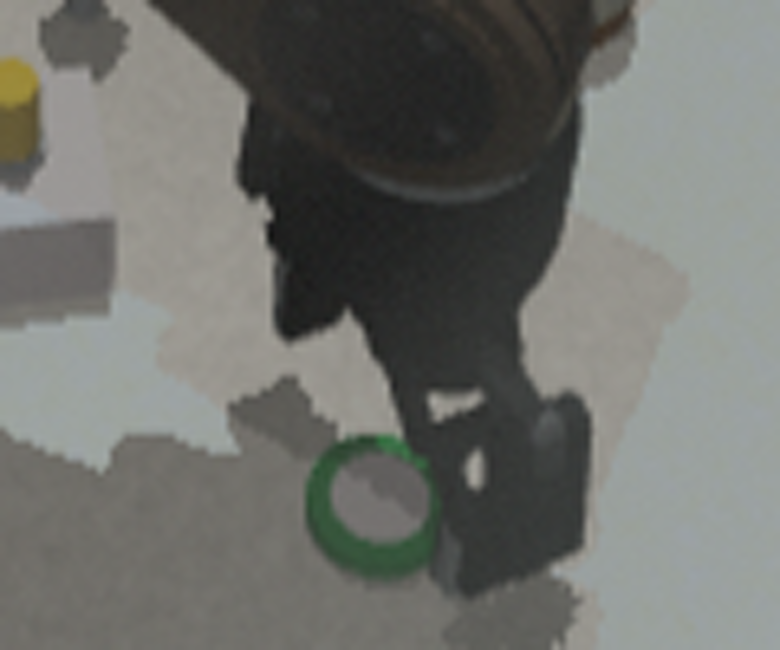

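View pics/d3.png

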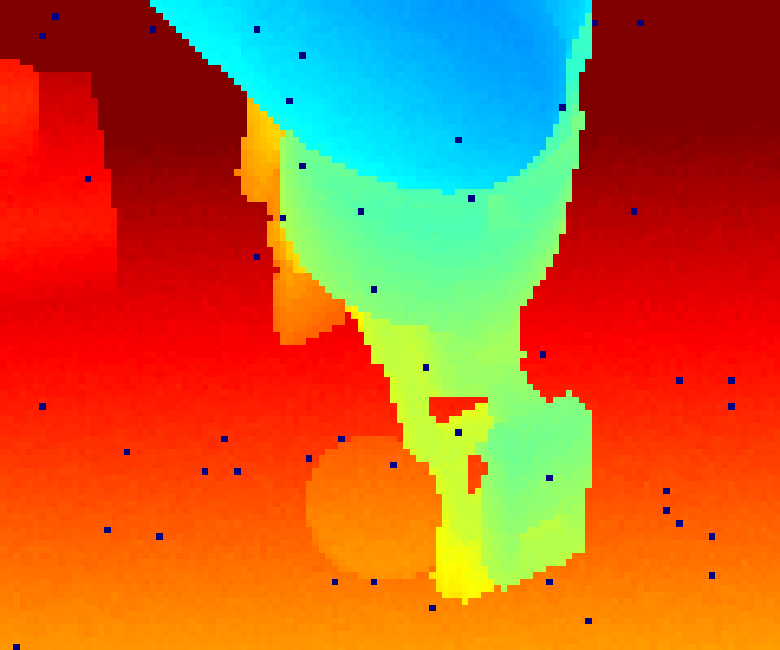

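Run:
```python
from h import *
np.set_printoptions(precision=4,suppress=True)
for fn in("s3.npz","s2.npz"):
    c=load(fn);P=cloud(c);x=P.reshape(-1,3)
    d=c["depth"]
    j=np.array([.25,-.968]);w=np.array([.968,.25]);T=np.array([.6075,-.3255])
    a=(x[:,:2]-T)@j;b=(x[:,:2]-T)@w
    ok=(abs(b)<.04)&(x[:,2]>.022)&(x[:,2]<.16)&(abs(a)<.09)&(d.reshape(-1)>.3)
    for nm,k in(("near",ok&(a>0)),("far",ok&(a<0))):
        print(fn,nm)
        for lo in np.arange(.02,.11,.01):
            m=k&(x[:,2]>=lo)&(x[:,2]<lo+.01)
            if m.sum()>3: print("  z%.2f n%d a[%.3f %.3f] b[%.3f %.3f]"%(lo,m.sum(),*np.percentile(a[m],[5,95]),*np.percentile(b[m],[5,95])))
```

```text
s3.npz near
  z0.04 n5 a[0.044 0.050] b[-0.009 -0.005]
  z0.05 n22 a[0.047 0.056] b[-0.010 0.001]
  z0.06 n23 a[0.045 0.057] b[-0.010 -0.003]
  z0.07 n22 a[0.045 0.057] b[-0.011 -0.005]
  z0.08 n10 a[0.046 0.056] b[-0.012 -0.006]
  z0.09 n90 a[0.043 0.075] b[-0.011 0.008]
  z0.10 n121 a[0.032 0.074] b[-0.016 0.009]
s3.npz far
  z0.04 n14 a[-0.043 -0.041] b[-0.006 0.009]
  z0.05 n33 a[-0.047 -0.041] b[-0.010 0.010]
  z0.06 n29 a[-0.053 -0.041] b[-0.010 0.002]
  z0.07 n17 a[-0.048 -0.041] b[-0.010 -0.002]
  z0.08 n12 a[-0.060 -0.041] b[-0.011 -0.005]
  z0.09 n30 a[-0.069 -0.046] b[-0.012 -0.004]
  z0.10 n26 a[-0.070 -0.007] b[-0.016 -0.007]
s2.npz near
  z0.04 n6 a[0.021 0.025] b[-0.009 -0.005]
  z0.05 n27 a[0.019 0.030] b[-0.010 0.001]
  z0.06 n22 a[0.020 0.031] b[-0.009 -0.003]
  z0.07 n17 a[0.018 0.030] b[-0.010 -0.004]
  z0.08 n14 a[0.023 0.045] b[-0.012 -0.006]
  z0.09 n85 a[0.022 0.048] b[-0.011 0.009]
  z0.10 n48 a[0.026 0.053] b[-0.012 0.009]
s2.npz far
  z0.04 n18 a[-0.016 -0.014] b[-0.009 0.008]
  z0.05 n28 a[-0.024 -0.014] b[-0.009 0.005]
  z0.06 n27 a[-0.021 -0.014] b[-0.010 0.004]
  z0.07 n24 a[-0.018 -0.014] b[-0.010 0.004]
  z0.08 n33 a[-0.024 -0.013] b[-0.011 0.001]
  z0.09 n34 a[-0.047 -0.015] b[-0.011 -0.001]
  z0.10 n29 a[-0.051 -0.013] b[-0.014 -0.007]
```

Run:
```python
from h import *
np.set_printoptions(precision=4,suppress=True)
for fn in("s3.npz","s2.npz"):
    c=load(fn);x=cloud(c).reshape(-1,3)
    j=np.array([.25,-.968]);w=np.array([.968,.25]);T=np.array([.6075,-.3255])
    a=(x[:,:2]-T)@j;b=(x[:,:2]-T)@w
    ok=(abs(b)<.012)&(x[:,2]>.025)&(x[:,2]<.09)&(abs(a)<.06)
    for k in(ok&(a>0),ok&(a<0)):
        print(fn,np.sort(x[k,2])[:8])
# mesh top z & centroid of green insert ring by depth (side)
    m=(x[:,2]>.014)&(x[:,2]<.022)&(np.hypot(x[:,0]-.607,x[:,1]+.325)<.035)
    print("ins",x[m].mean(0),x[m].min(0),x[m].max(0),m.sum())
```

```text
s3.npz [0.046  0.0463 0.0484 0.0494 0.0499 0.0507 0.0513 0.0513]
s3.npz [0.0449 0.0454 0.0454 0.0459 0.0467 0.0472 0.0473 0.0478]
ins [ 0.6068 -0.3279  0.0179] [ 0.5867 -0.3496  0.014 ] [ 0.6266 -0.3029  0.0218] 352
s2.npz [0.042  0.0464 0.0484 0.0492 0.0495 0.0497 0.0504 0.051 ]
s2.npz [0.0418 0.0421 0.0425 0.0435 0.0435 0.0457 0.0462 0.0463]
ins [ 0.6042 -0.3287  0.0178] [ 0.5872 -0.349   0.014 ] [ 0.6286 -0.3036  0.0214] 278
```

Emit:
move_arm(commands=[[0,0,0,0,0,-20,0],[0,0,0,0,0,-36,0],[0,0,0,0,0,-39,0],[0,0,0,0,0,-39,0]])

```text
time: 3.45
eef_pos: [0.6065, -0.3245, -0.0411]
tcp_rot: [0.433, 0.561, -0.432, 0.558]
contact_force: [0.3, 0.9, 0.9]
opening: 1.001
```

Emit:
move_arm(commands=[[0,0,0,0,0,-1,0],[0,0,0,0,0,-2,0],[0,0,0,0,0,-3,0]])

```text
time: 3.75
eef_pos: [0.6069, -0.3249, -0.0435]
tcp_rot: [0.433, 0.56, -0.432, 0.558]
contact_force: [0.7, 0.2, -0.1]
opening: 1.0
```

Emit:
move_arm(commands=[[0,0,0,0,0,-1,0],[0,0,0,0,0,-2,0],[0,0,0,0,0,-2,0]])

```text
time: 4.05
eef_pos: [0.6072, -0.325, -0.0452]
tcp_rot: [0.433, 0.56, -0.432, 0.558]
contact_force: [0.1, -0.0, 1.4]
opening: 1.002
```

Emit:
move_arm(commands=[[0,0,0,0,0,-1,0],[0,0,0,0,0,-2,0],[0,0,0,0,0,-2,0]])

```text
time: 4.35
eef_pos: [0.6072, -0.325, -0.0453]
tcp_rot: [0.433, 0.56, -0.432, 0.558]
contact_force: [-4.5, 3.3, 8.0]
opening: 0.998
```

Emit:
move_arm(commands=[[0,0,0,0,0,23,0],[0,0,0,0,0,23,0],[0,0,0,0,0,23,160],[0,0,0,0,0,23,160],[0,0,0,0,0,23,160],[0,0,0,0,0,23,160],[0,0,0,0,0,23,160]])

```text
time: 5.05
eef_pos: [0.6068, -0.3247, -0.0231]
tcp_rot: [0.433, 0.561, -0.432, 0.558]
contact_force: [-1.0, 0.3, -1.1]
opening: 0.502
```

Emit:
move_arm(commands=[[0,0,0,0,0,0,50],[0,0,0,0,0,0,50],[0,0,0.145,0,0,0,50],[0,0,0.29,0,0,0,50],[0,0,0.435,0,0,0,50],[0,0,0.58,0,0,0,50],[0,0,0.725,0,0,0,50],[0,0,0.87,0,0,0,50],[0,0,1.015,0,0,0,50],[0,0,1.16,0,0,0,50],[0,0,1.305,0,0,0,50],[0,0,1.45,0,0,0,50]])

```text
time: 6.25
eef_pos: [0.6068, -0.3248, -0.0231]
tcp_rot: [-0.05, 0.707, 0.048, 0.704]
contact_force: [0.2, 0.4, 0.1]
opening: 0.806
```

Run:
```python
from h import *
from plant import readout
s=readout.get_state();m=R.from_quat(s["tcp_rot"]).as_matrix();print(s["eef_pos"],m,np.arctan2(m[1,2],m[0,2]),s["qpos"])
```

```text
[ 0.60678295 -0.32475346 -0.02311741] [[-0.00406832 -0.13817484  0.9903995 ]
 [-0.00244559  0.99040611  0.13816572]
 [-0.99998873 -0.00186001 -0.00436721]] 0.13861045846027964 [-0.63673983  0.55690411  1.65269284 -0.00545505  0.93381983 -0.77210586]
```

Emit:
move_arm(commands=[[0,0,0.115,0,0,0,50],[0,0,0.115,0,0,0,160],[0,0,0.115,0,0,0,160],[0,0,0.115,0,0,0,160],[0,0,0.115,0,0,0,160],[0,0,0.115,0,0,0,0],[0,0,0.115,0,0,0,0],[0,0,0.115,0,0,40,0],[0,0,0.115,-40,20,80,0],[0,0,0.115,-80,50,110,0],[0,0,0.115,-110,90,110,0],[0,0,0.115,-110,130,110,0]])

```text
time: 7.45
eef_pos: [0.4958, -0.1976, 0.0883]
tcp_rot: [-0.09, 0.702, 0.087, 0.701]
contact_force: [0.4, 0.6, 0.7]
opening: 1.0
```

Run:
```python
from h import *
from plant import readout,eyes
st=readout.get_state();print(st["eef_pos"])
t=eyes.read_camera("top");s=eyes.read_camera("side");np.savez("t4.npz",**t);np.savez("s4.npz",**s)
cv2.imwrite("pics/t4.png",t["color"][:,:,::-1]);cv2.imwrite("pics/s4.png",s["color"][:,:,::-1])
for n,c,roi in(("s",s,(360,350,420,410)),("t",t,(420,200,460,240))):
    m,b=blobs(c,(40,60,40),(85,255,255),roi);e=ell(m,roi);print(n,b,e,onz(c,*e[0],.018))
    # white mesh ellipse
```

```text
[ 0.49576181 -0.19759123  0.08834471]
s [(array([387.81, 377.49]), array([377, 367,  23,  21, 206], dtype=int32))] ((387.84991455078125, 376.7069396972656), (20.01470184326172, 22.392929077148438), 109.40904235839844) [ 0.60850551 -0.32697269  0.018     ]
t [(array([439.63, 220.91]), array([432, 213,  17,  16, 103], dtype=int32))] ((439.8132629394531, 220.72036743164062), (14.934261322021484, 15.608778953552246), 79.63214111328125) [ 0.60627568 -0.32191265  0.018     ]
```

View pics/t4.png

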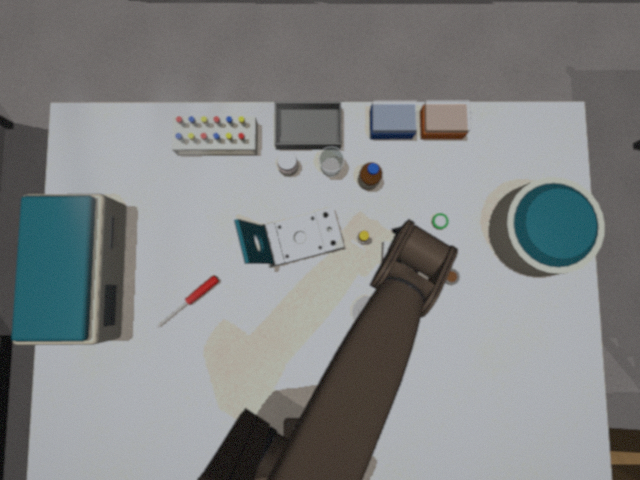

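Run:
```python
from h import *
np.set_printoptions(precision=4,suppress=True)
def dark(c,u,v,r=3):
    g=cv2.cvtColor(c["color"],cv2.COLOR_RGB2GRAY).astype(float)
    for _ in range(2):
        u0,v0=int(round(u)),int(round(v))
        w=g[v0-r:v0+r+1,u0-r:u0+r+1];b=np.percentile(w,60);k=np.clip(b-8-w,0,None);vv,uu=np.mgrid[v0-r:v0+r+1,u0-r:u0+r+1]
        u,v=(k*uu).sum()/k.sum(),(k*vv).sum()/k.sum()
    return np.array([u,v])
f=lambda x,y:((x+.5)/6.5+230-.5,(y+.5)/6.5+200-.5)
res=[]
for fn in("top0.npz","t2.npz","t4.npz"):
    t=load(fn)
    S=np.array([onz(t,*dark(t,*f(*p)),.036) for p in((322,177),(537,119),(587,309),(372,365))])
    Pd=np.array([onz(t,*dark(t,*f(*p)),.057) for p in((622,96),(671,278))])
    xc=(S[0]+S[3]-S[1]-S[2])[:2];yc=(S[0]+S[1]-S[2]-S[3])[:2]
    print(fn,"screw mean",S.mean(0),"yaw x",np.arctan2(xc[1],xc[0]),"yaw from y",np.arctan2(yc[1],yc[0])+np.pi/2,"sz",np.linalg.norm(xc)/2,np.linalg.norm(yc)/2)
    p=(Pd[0]-Pd[1])[:2];print("  pads mid",Pd.mean(0),"yaw",np.arctan2(p[1],p[0])+np.pi/2,np.linalg.norm(p), "dist",np.linalg.norm((S.mean(0)-Pd.mean(0))[:2]))
    # lid hinge angle
t=load("t4.npz");print("pin",blobs(t,(20,120,60),(35,255,255),(340,220,420,270)))
```

```text
top0.npz screw mean [0.5625 0.0549 0.036 ] yaw x 1.8274291315592561 yaw from y 1.8215863253500792 sz 0.09021462549356558 0.08008443033772154
  pads mid [ 0.5817 -0.0226  0.057 ] yaw 1.8245537796510372 0.07586561742718226 dist 0.07990916966384316
t2.npz screw mean [0.5625 0.0549 0.036 ] yaw x 1.8268917688463568 yaw from y 1.8227296758001363 sz 0.09036467907701366 0.0800626367359623
  pads mid [ 0.5817 -0.0227  0.057 ] yaw 1.8259749409152684 0.07583438022709844 dist 0.07992728630223295
t4.npz screw mean [0.5625 0.0549 0.036 ] yaw x 1.826626757723276 yaw from y 1.821346349188588 sz 0.09033861427652558 0.08010113227947484
  pads mid [ 0.5817 -0.0227  0.057 ] yaw 1.8264913094721853 0.07587984911638658 dist 0.07995060776409513
pin (array([[0, 0, 0, ..., 0, 0, 0],
       [0, 0, 0, ..., 0, 0, 0],
       [0, 0, 0, ..., 0, 0, 0],
       ...,
       [0, 0, 0, ..., 0, 0, 0],
       [0, 0, 0, ..., 0, 0, 0],
       [0, 0, 0, ..., 0, 0, 0]], shape=(480, 640), dtype=uint8), [(array([363.29, 235.62]), array([359, 231,  10,  10,  73], dtype=int32))])
```

Run:
```python
from h import *
np.set_printoptions(precision=4,suppress=True)
for fn,x0,y0,r,z in(("t4.npz",440,221,12,.018),("top0.npz",440,221,12,.018),("s4.npz",388,377,16,.018),("side0.npz",388,377,16,.018)):
    c=load(fn);im=c["color"][y0-r:y0+r+1,x0-r:x0+r+1].astype(float)
    k=8;big=cv2.resize(im.astype(np.float32),None,fx=k,fy=k,interpolation=cv2.INTER_CUBIC)
    gr=big[...,1]-big[...,0]   # greenness
    m=(gr>25).astype(np.uint8)
    cs,h=cv2.findContours(m,cv2.RETR_CCOMP,cv2.CHAIN_APPROX_NONE)
    for cc,hh in zip(cs,h[0]):
        if len(cc)>40:
            e=cv2.fitEllipse(cc);u=(e[0][0]+.5)/k-.5+x0-r;v=(e[0][1]+.5)/k-.5+y0-r
            print(fn,"inner" if hh[3]>=0 else "outer",(round(u,2),round(v,2)),np.array(e[1])/k,onz(c,u,v,z))
```

```text
t4.npz outer (440.01, 220.61) [16.3309 16.7279] [ 0.6066 -0.3225  0.018 ]
t4.npz inner (440.0, 220.53) [10.4419 10.8325] [ 0.6068 -0.3224  0.018 ]
top0.npz outer (440.2, 220.48) [16.221  16.6112] [ 0.6069 -0.323   0.018 ]
top0.npz inner (440.24, 220.44) [10.5576 11.0621] [ 0.607  -0.3231  0.018 ]
s4.npz outer (387.82, 376.3) [20.4076 23.2448] [ 0.6087 -0.3261  0.018 ]
s4.npz inner (387.88, 375.84) [13.6675 15.6847] [ 0.6091 -0.3252  0.018 ]
side0.npz outer (388.04, 376.47) [20.2975 23.1265] [ 0.609  -0.3265  0.018 ]
side0.npz inner (388.04, 376.03) [13.9295 15.5401] [ 0.6093 -0.3256  0.018 ]
```

Emit:
move_arm(commands=[[0,0,0,35,-35,0,0],[0,0,0,70,-70,0,0],[0,0,0,105,-105,0,0],[0,0,0,111,-127,-30,0],[0,0,0,111,-127,-75,0],[0,0,0,111,-127,-111,0],[0,0,0,111,-127,-111,0],[0,0,0,111,-127,-111,160],[0,0,0,111,-127,-111,160],[0,0,0,111,-127,-111,160],[0,0,0,111,-127,-111,160],[0,0,0,111,-127,-111,160]], newtons=40)

```text
time: 8.75
eef_pos: [0.6081, -0.3209, -0.0208]
tcp_rot: [-0.092, 0.702, 0.089, 0.701]
contact_force: [-0.2, 0.3, 6.2]
opening: 0.486
```

Run:
```python
from h import *
from plant import readout,eyes
s=eyes.read_camera("side");s=eyes.read_camera("side")
crop(s,330,300,450,400,6.5,"pics/s5.png")
st=readout.get_state();print(st["eef_pos"],st["opening"],st["contact_force"],st["dq"],st["qpos"])
```

```text
[ 0.60814298 -0.32088268 -0.0207337 ] 0.48573747717148985 [-0.37462826  1.64052034  6.85671088] [-0.0011278  -0.00025767 -0.00055227  0.00110719 -0.00142837  0.00052897] [-0.6312771   0.55052034  1.65707206 -0.0045506   0.93214068 -0.88522312]
```

View pics/s5.png

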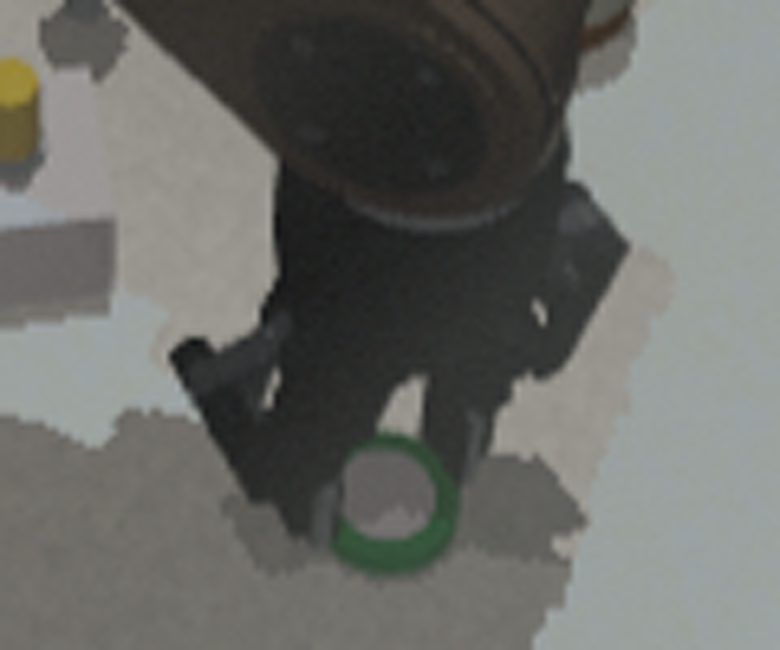

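Emit:
move_arm(commands=[[0,0,0,0,0,0,60],[0,0,0,0,0,0,60],[0,0,0,0,0,0,60],[0,0,0,0.8,-3.5,0,60],[0,0,0,0.8,-3.5,0,60],[0,0,0,0.8,-3.5,0,60]], newtons=25)

```text
time: 9.45
eef_pos: [0.6088, -0.3244, -0.0211]
tcp_rot: [-0.092, 0.702, 0.089, 0.701]
contact_force: [0.7, 0.7, -0.4]
opening: 0.763
```

Run:
```python
from h import *
from plant import readout,eyes
s=eyes.read_camera("side");s=eyes.read_camera("side")
crop(s,330,300,450,400,6.5,"pics/s6.png")
st=readout.get_state();print(st["eef_pos"],st["opening"],st["contact_force"])
```

```text
[ 0.6087647  -0.32433229 -0.02104967] 0.764589018961153 [-0.04883766 -0.01287399  0.60659682]
```

View pics/s6.png

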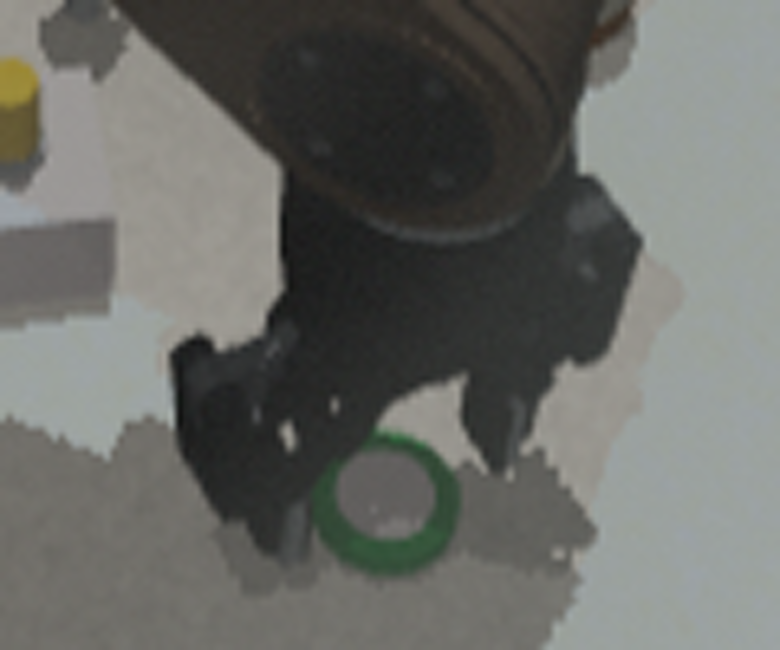

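The ring stands upright between the open pads (crop 388,500). Now I grip it and lift.

Emit:
move_arm(commands=[[0,0,0,0,0,-1,60],[0,0,0,0,0,-1,160],[0,0,0,0,0,-1,160],[0,0,0,0,0,-1,160],[0,0,0,0,0,-1,160],[0,0,0,0,0,-1,160]])

```text
time: 10.15
eef_pos: [0.6089, -0.3244, -0.0219]
tcp_rot: [-0.092, 0.702, 0.089, 0.701]
contact_force: [-0.6, -0.5, 0.8]
opening: 0.492
```

Emit:
move_arm(commands=[[0,0,0,0,0,30,160],[0,0,0,0,0,70,160],[0,0,0,0,0,110,160],[0,0,0,0,0,110,160],[0,0,0,0,0,110,160]])

```text
time: 10.65
eef_pos: [0.6096, -0.3249, 0.0898]
tcp_rot: [-0.093, 0.701, 0.088, 0.702]
contact_force: [-0.6, -0.2, -2.1]
opening: 0.497
```

Run:
```python
from h import *
from plant import readout,eyes
s=eyes.read_camera("side");s=eyes.read_camera("side")
crop(s,310,230,430,330,6.5,"pics/s7.png")
st=readout.get_state();m=R.from_quat(st["tcp_rot"]).as_matrix();print(st["eef_pos"],st["opening"],st["contact_force"],np.arctan2(m[1,2],m[0,2]))
```

```text
[ 0.60777779 -0.32359507  0.08621854] 0.4947526076165975 [ 0.48631305 -0.06227592 -0.67604785] 0.25652806956782553
```

View pics/s7.png

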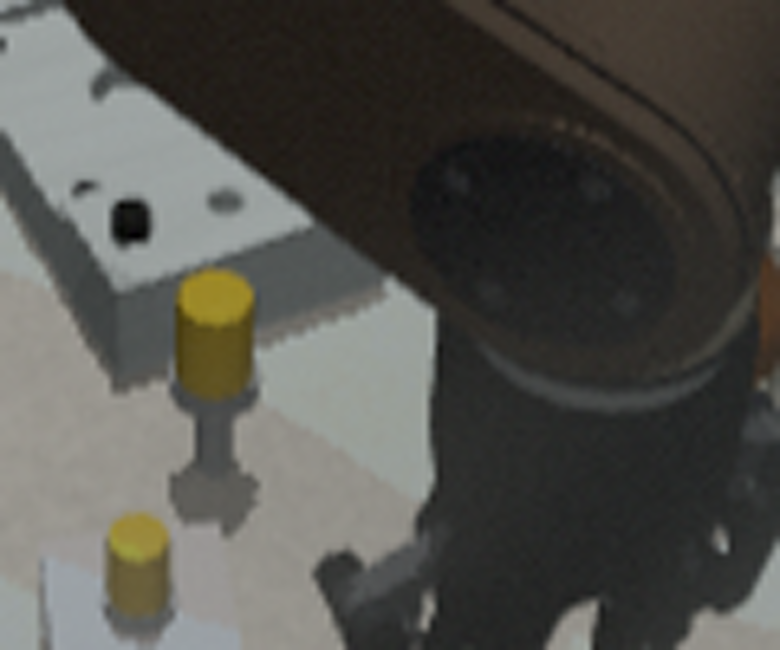

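Emit:
move_arm(commands=[[0,0,0,0,0,40,160],[0,0,0,-5,40,50,160],[0,0,0,-10,85,50,160],[0,0,0,-16,130,50,160],[0,0,0,-22,175,50,160],[0,0,0,-27,220,50,160],[0,0,0,-33,265,50,160],[0,0,0,-38,310,50,160],[0,0,0,-43,350,50,160],[0,0,0,-46,376,45,160],[0,0,0,-46,376,20,160],[0,0,0,-46,376,0,160]])

```text
time: 11.95
eef_pos: [0.56, 0.0538, 0.0834]
tcp_rot: [-0.092, 0.704, 0.091, 0.699]
contact_force: [-0.1, -0.8, -0.1]
opening: 0.491
```

Emit:
move_arm(commands=[[0,0,0,0,0,-20,160],[0,0,0,0,0,-36,160],[0,0,0,0,0,-36,160],[0,0,0,0,0,-36,160]])

```text
time: 12.35
eef_pos: [0.5596, 0.0537, 0.0468]
tcp_rot: [-0.091, 0.704, 0.091, 0.698]
contact_force: [0.5, 0.4, -0.1]
opening: 0.495
```

Run:
```python
from h import *
from plant import readout,eyes
s=eyes.read_camera("side");s=eyes.read_camera("side")
crop(s,270,170,390,270,6.5,"pics/s8.png")
st=readout.get_state();m=R.from_quat(st["tcp_rot"]).as_matrix();print(st["time"],st["eef_pos"],st["opening"],st["contact_force"],np.arctan2(m[1,2],m[0,2]),m[:,0])
```

```text
12.45 [0.56102112 0.05358307 0.04848078] 0.49534096453915005 [-0.86551909  0.72826857 -0.40256975] 0.2585087129842746 [-0.00502764 -0.0019123  -0.99998553]
```

View pics/s8.png

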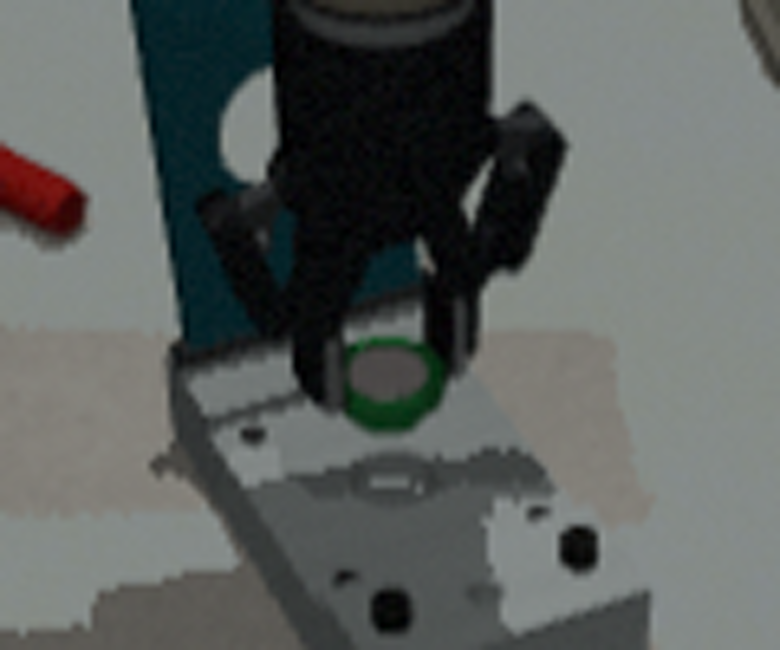

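Run:
```python
from h import *
from plant import readout,eyes
np.set_printoptions(precision=4,suppress=True)
s=eyes.read_camera("side");st=readout.get_state();T=st["eef_pos"];print(T)
x0,y0,r,k=329,227,12,8
im=s["color"][y0-r:y0+r+1,x0-r:x0+r+1].astype(np.float32)
big=cv2.resize(im,None,fx=k,fy=k,interpolation=cv2.INTER_CUBIC)
m=((big[...,1]-big[...,0])>20).astype(np.uint8)
cs,h=cv2.findContours(m,cv2.RETR_CCOMP,cv2.CHAIN_APPROX_NONE)
for cc,hh in zip(cs,h[0]):
    if len(cc)>40:
        e=cv2.fitEllipse(cc);u=(e[0][0]+.5)/k-.5+x0-r;v=(e[0][1]+.5)/k-.5+y0-r
        print(hh[3]>=0,u,v,e[1],onz(s,u,v,T[2]+.0219+.018))
# side features: pads tops & screws from side0
s0=load("side0.npz")
g=lambda x,y:((x+.5)/8.5+285-.5,(y+.5)/8.5+210-.5)
for n,p in dict(a=(203,229),b=(445,153),c=(577,331),d=(325,418)).items(): print(n,onz(s0,*g(*p),.036))
```

```text
[0.5612 0.0536 0.0488]
False 329.7643346786499 228.03995895385742 (116.02894592285156, 122.5810546875) [0.5635 0.0474 0.0887]
a [0.5147 0.0858 0.036 ]
b [0.5925 0.1061 0.036 ]
c [0.6149 0.0209 0.036 ]
d [ 0.537  -0.0006  0.036 ]
```

Emit:
move_arm(commands=[[0,0,0,1,-1.5,-15,160],[0,0,0,1,-1.5,-30,160],[0,0,0,1,-1.5,-31,160],[0,0,0,1,-1.5,-33,160],[0,0,0,1,-1.5,-34,160],[0,0,0,1,-1.5,-35,160],[0,0,0,1,-1.5,-36,160],[0,0,0,1,-1.5,-36,160]])

```text
time: 13.3
eef_pos: [0.5623, 0.0521, 0.013]
tcp_rot: [-0.092, 0.703, 0.091, 0.7]
contact_force: [-0.4, -0.3, 0.6]
opening: 0.493
```

Emit:
move_arm(commands=[[0,0,0,0,0,-1,160],[0,0,0,0,0,-2,160],[0,0,0,0,0,-3,160],[0,0,0,0,0,-4,160],[0,0,0,0,0,-4,160]])

```text
time: 13.8
eef_pos: [0.5621, 0.0521, 0.0087]
tcp_rot: [-0.092, 0.703, 0.091, 0.699]
contact_force: [-0.3, -0.3, -0.2]
opening: 0.501
```

Emit:
move_arm(commands=[[0,0,0,0,0,-1,160],[0,0,0,0,0,-2,160],[0,0,0,0,0,-3,160],[0,0,0,0,0,-4,160],[0,0,0,0,0,-4,160]])

```text
time: 14.3
eef_pos: [0.5619, 0.0521, 0.0045]
tcp_rot: [-0.092, 0.703, 0.091, 0.699]
contact_force: [0.1, -0.5, 0.1]
opening: 0.498
```

Emit:
move_arm(commands=[[0,0,0,0,0,0,60],[0,0,0,0,0,0,60],[0,0,0,0,0,0,60],[0,0,0,0,0,30,60],[0,0,0,0,0,80,60],[0,0,0,0,0,130,60],[0,0,0,-50,0,170,60]])

```text
time: 15.0
eef_pos: [0.5274, 0.0514, 0.1713]
tcp_rot: [-0.092, 0.7, 0.09, 0.703]
contact_force: [0.8, -0.8, 1.5]
opening: 0.766
```

Run:
```python
from h import *
from plant import readout,eyes
np.set_printoptions(precision=4,suppress=True)
s=eyes.read_camera("side");t=eyes.read_camera("top");np.savez("s9.npz",**s);np.savez("t9.npz",**t)
crop(s,270,140,390,290,4,"pics/s9.png")
crop(t,180,150,420,320,3,"pics/t9.png")
st=readout.get_state();print(st["time"],st["eef_pos"],st["qpos"])
```

```text
15.1 [0.524  0.0522 0.1724] [-0.0922 -0.0219  1.9683 -0.0025  1.1892 -0.3503]
```

View pics/s9.png

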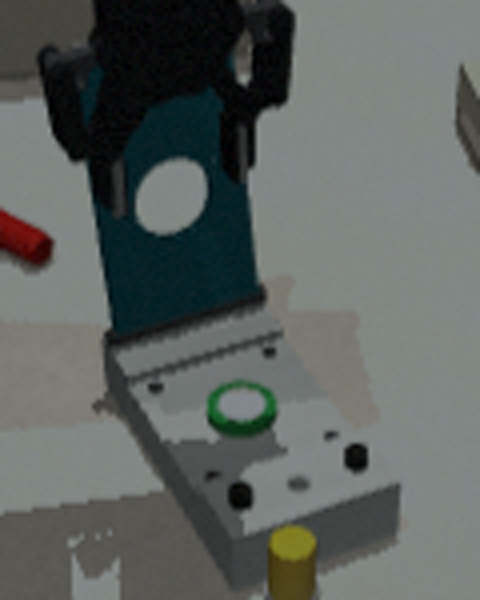

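View pics/t9.png

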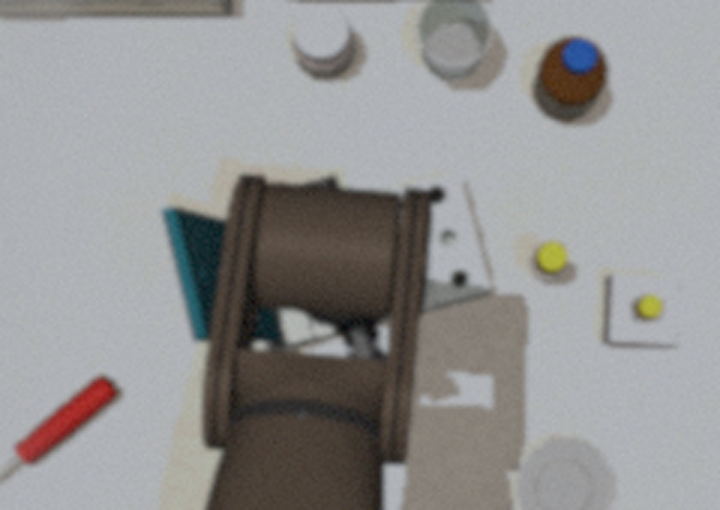

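Run:
```python
from h import *
np.set_printoptions(precision=4,suppress=True)
xc=np.array([-.2515,.968]);yc=np.array([-.968,-.2515]);pk=np.array([.562,.052])
for fn in("side0.npz","top0.npz"):
    c=load(fn);x=cloud(c).reshape(-1,3);d=(x[:,:2]-pk);a=d@xc;b=d@yc
    hsv=cv2.cvtColor(c["color"],cv2.COLOR_RGB2HSV).reshape(-1,3)
    m=(hsv[:,0]>80)&(hsv[:,0]<105)&(hsv[:,1]>120)&(a>.06)&(a<.2)&(abs(b)<.07)&(x[:,2]>.06)&(x[:,2]<.3)
    A=a[m];Z=x[m,2];print(fn,m.sum(),A.min(),A.max(),Z.min(),np.percentile(Z,[50,99,100]),b[m].min(),b[m].max())
    k=Z<np.percentile(Z,90);p=np.polyfit(Z[k],A[k],1);print(" slope",p,"theta",np.pi/2+np.arctan(p[0]),"a at z.185",np.polyval(p,.185))
```

```text
side0.npz 2365 0.07615515522885963 0.1309478902966221 0.0600187104250095 [0.1676 0.24   0.2425] -0.05184749303444211 0.04898186362796916
 slope [0.2138 0.0678] theta 1.781378910950984 a at z.185 0.10733714565004168
top0.npz 805 0.08535534294201796 0.12888509399016856 0.06371674991470533 [0.1852 0.2443 0.2456] -0.04610836257441079 0.04832862503264677
 slope [0.2139 0.0717] theta 1.7814735143171696 a at z.185 0.11130911353601652
```

Seated: the ring with its mesh lies flat in the pocket (side crop 242,407) and the pads are clear of it. The lid leans at 1.78 rad. Next I go over the lid with shut fingers and come down behind it.

Emit:
move_arm(commands=[[0,0,0,0,0,40,255],[0,0,0,0,0,80,255],[0,0,0,0,5,85,255],[0,0,0,0,40,85,255],[0,0,0,-1,80,85,255],[0,0,0,-2,120,85,255],[0,0,0,-3,160,85,255],[0,0,0,-4,166,85,255],[0,0,0,-4,166,85,255]])

```text
time: 16.0
eef_pos: [0.5194, 0.2191, 0.2553]
tcp_rot: [-0.094, 0.7, 0.091, 0.702]
contact_force: [0.8, -0.4, 0.4]
opening: -0.003
```

Run:
```python
from h import *
from plant import readout,eyes
s=eyes.read_camera("side");crop(s,230,40,430,290,3,"pics/s10.png")
st=readout.get_state();d=st["eef_pos"][:2]-[.562,.052];print(st["time"],st["eef_pos"],st["opening"],st["contact_force"],"a",d@[-.2515,.968],"b",d@[-.968,-.2515])
```

```text
16.05 [0.5196809  0.21811235 0.25566783] 0.0010179474163222737 [-0.4872331  -0.50464165 -0.41841538] a 0.17144001116520444 b -0.0008123686404196072
```

View pics/s10.png

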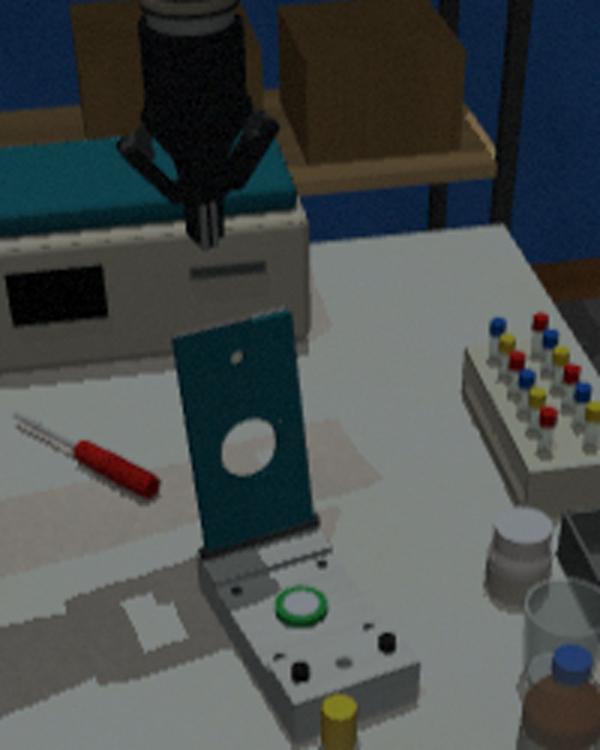

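Emit:
move_arm(commands=[[0,0,0,0,0,-45,255],[0,0,0,0,0,-90,255],[0,0,0,0,0,-97,255],[0,0,0,2.5,-10,-97,255],[0,0,0,5,-20,-97,255],[0,0,0,7.5,-30,-97,255],[0,0,0,10,-40,-97,255],[0,0,0,12,-48,-97,255],[0,0,0,14,-56,-97,255],[0,0,0,16,-64,-97,255],[0,0,0,18,-72,-97,255],[0,0,0,20,-80,-97,255]])

```text
time: 17.25
eef_pos: [0.5397, 0.1375, 0.1585]
tcp_rot: [-0.093, 0.7, 0.09, 0.702]
contact_force: [0.3, 0.2, -0.7]
opening: -0.003
```

Run:
```python
from h import *
from plant import readout,eyes
s=eyes.read_camera("side");crop(s,230,40,430,290,3,"pics/s11.png")
st=readout.get_state();d=st["eef_pos"][:2]-[.562,.052];print(st["time"],st["eef_pos"],st["opening"],st["contact_force"],"a",d@[-.2515,.968],"b",d@[-.968,-.2515])
```

```text
17.3 [0.54006062 0.1364931  0.15850147] 0.0030820794128790553 [ 0.73152862 -0.72863885  0.72059804] a 0.08730707147408001 b -1.2697404539472949e-05
```

View pics/s11.png

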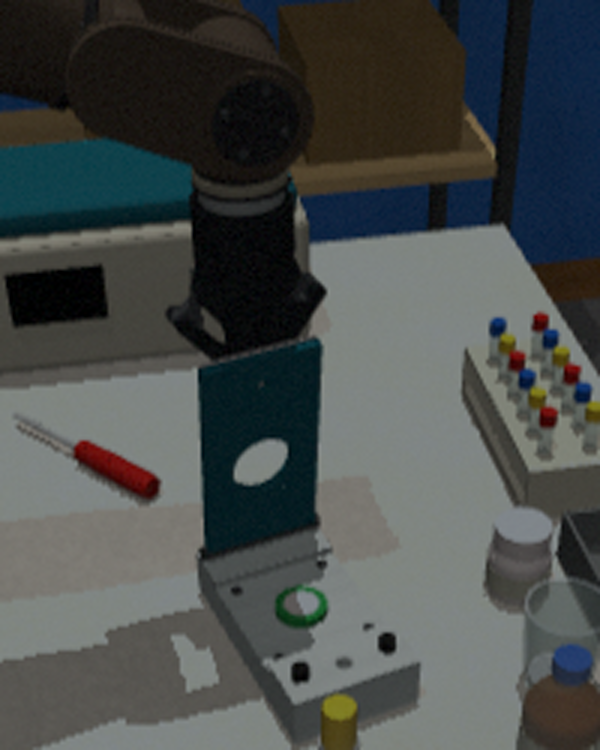

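Emit:
move_arm(commands=[[0,0,0,2,-8,0,255],[0,0,0,4,-16,0,255],[0,0,0,6,-24,0,255],[0,0,0,8,-32,0,255],[0,0,0,10,-40,0,255],[0,0,0,12,-48,0,255],[0,0,0,14,-54,0,255],[0,0,0,15,-58,0,255],[0,0,0,15,-58,10,255],[0,0,0,15,-58,40,255],[0,0,0,15,-58,60,255]])

```text
time: 18.4
eef_pos: [0.5555, 0.0787, 0.2208]
tcp_rot: [-0.094, 0.7, 0.09, 0.703]
contact_force: [-0.2, 0.1, -0.1]
opening: -0.001
```

Run:
```python
from h import *
from plant import readout,eyes
s=eyes.read_camera("side");crop(s,230,40,430,290,3,"pics/s12.png")
st=readout.get_state();d=st["eef_pos"][:2]-[.562,.052];print(st["time"],st["eef_pos"],st["contact_force"],"a",d@[-.2515,.968])
```

```text
18.45 [0.55762861 0.07868498 0.22508006] [2.09836883 0.35689184 2.46213331] a 0.026930465643460837
```

View pics/s12.png

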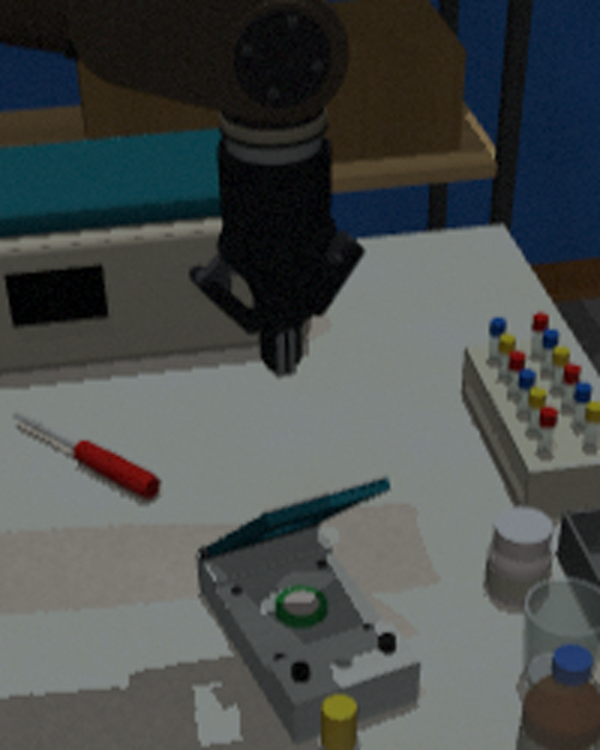

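Emit:
move_arm(commands=[[0,0,0,-6,-40,0,110],[0,0,0,-12,-85,0,110],[0,0,0,-19,-130,0,110],[0,0,0,-26,-175,0,110],[0,0,0,-32,-220,0,110],[0,0,0,-38,-260,-20,110],[0,0,0,-40,-274,-60,110],[0,0,0,-40,-274,-100,110],[0,0,0,-40,-274,-135,110],[0,0,0,-40,-274,-135,110],[0,0,0,-40,-274,-135,110]])

```text
time: 19.55
eef_pos: [0.5177, -0.1951, 0.0903]
tcp_rot: [-0.094, 0.697, 0.09, 0.705]
contact_force: [-0.0, -0.4, 1.0]
opening: 0.565
```

Run:
```python
from h import *
from plant import readout,eyes
np.set_printoptions(precision=4,suppress=True)
s=eyes.read_camera("side");t=eyes.read_camera("top");np.savez("s13.npz",**s);np.savez("t13.npz",**t);crop(s,270,150,420,350,4,"pics/s13.png")
st=readout.get_state();print(st["time"],st["eef_pos"],st["contact_force"],st["opening"])
crop(t,220,190,420,290,4,"pics/t13.png")
print(blobs(s,(20,120,60),(35,255,255),(310,240,360,340))[1])
```

```text
19.65 [ 0.5194 -0.196   0.0928] [ 0.3635 -0.4645  0.3478] 0.5650995222781636
[(array([337.5 , 279.25]), array([337, 273,   3,  16,  20], dtype=int32)), (array([330.47, 313.81]), array([327, 309,   8,  11,  62], dtype=int32))]
```

View pics/s13.png

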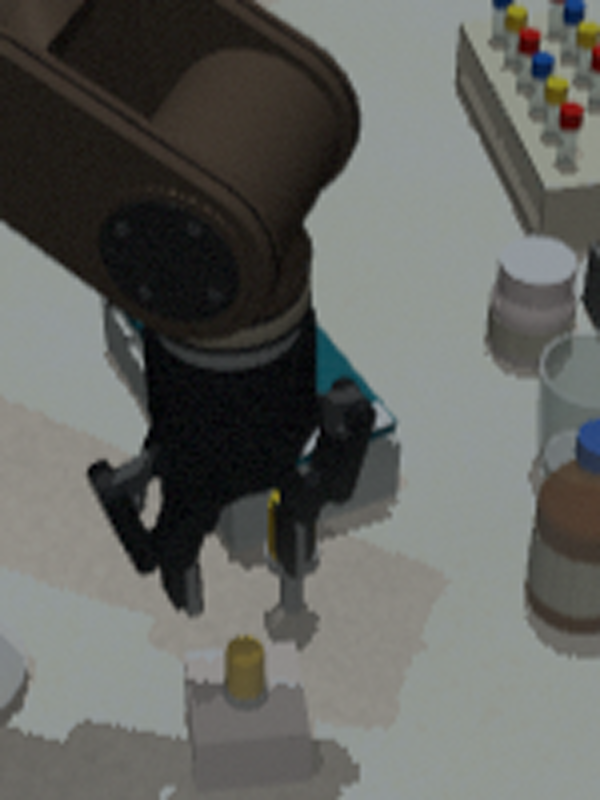

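View pics/t13.png

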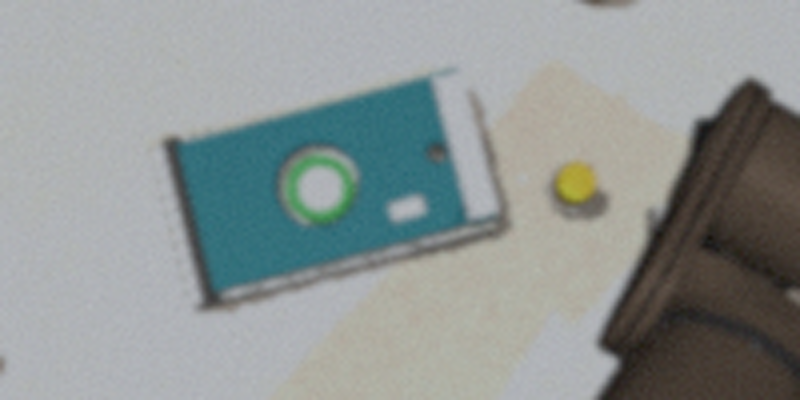

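Emit:
move_arm(commands=[[0,0,0,-1,1,-20,110],[0,0,0,-1,1,-40,110],[0,0,0,-1,1,-60,110],[0,0,0,-1,1,-70,110],[0,0,0,-1,1,-75,110],[0,0,0,-1,1,-75,110]])

```text
time: 20.25
eef_pos: [0.5191, -0.1953, 0.0186]
tcp_rot: [-0.096, 0.695, 0.088, 0.707]
contact_force: [-1.4, 0.4, -0.8]
opening: 0.572
```

Emit:
move_arm(commands=[[0,0,0,0,0,0,240],[0,0,0,0,0,0,240],[0,0,0,0,0,0,240],[0,0,0,0,0,0,240],[0,0,0,0,0,0,240]], newtons=40)

```text
time: 20.75
eef_pos: [0.5201, -0.1959, 0.0202]
tcp_rot: [-0.096, 0.695, 0.088, 0.707]
contact_force: [-1.2, 0.3, 5.7]
opening: 0.223
```

Run:
```python
from h import *
from plant import readout,eyes
np.set_printoptions(precision=4,suppress=True)
s=eyes.read_camera("side");crop(s,280,250,380,350,6,"pics/s14.png")
st=readout.get_state();print(st["time"],st["eef_pos"],st["contact_force"],st["opening"])
```

```text
20.8 [ 0.5201 -0.1959  0.0202] [-1.1315  0.2213  5.2702] 0.21544294344611178
```

View pics/s14.png

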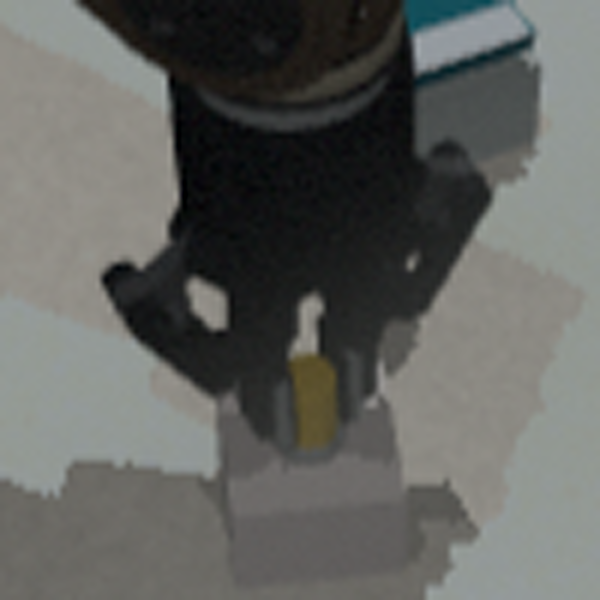

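Emit:
move_arm(commands=[[0,0,0,0,0,15,240],[0,0,0,0,0,40,240],[0,0,0,0,0,80,240],[0,0,0,0,0,125,240],[0,0,0,0,0,150,240],[0,0,0,14,40,150,240],[0,0,0,29,80,150,240],[0,0,0,44,120,150,240],[0,0,0,58,158,150,240],[0,0,0,62,169,140,240],[0,0,0,62,169,110,240],[0,0,0,62,169,90,240]])

```text
time: 22.0
eef_pos: [0.5812, -0.0264, 0.1088]
tcp_rot: [-0.097, 0.695, 0.088, 0.707]
contact_force: [-0.8, 0.2, -0.8]
opening: 0.22
```

Emit:
move_arm(commands=[[0,0,0,0,0,0,240],[0,0,0,0,0,0,240]])

```text
time: 22.2
eef_pos: [0.5806, -0.0266, 0.1085]
tcp_rot: [-0.096, 0.696, 0.088, 0.706]
contact_force: [-1.2, 0.1, -0.2]
opening: 0.217
```

Run:
```python
from h import *
from plant import readout,eyes
np.set_printoptions(precision=4,suppress=True)
t=eyes.read_camera("top");s=eyes.read_camera("side");np.savez("s15.npz",**s);crop(s,290,190,390,290,6,"pics/s15.png")
crop(t,220,190,420,290,4,"pics/t15.png")
st=readout.get_state();print(st["time"],st["eef_pos"],st["contact_force"],st["opening"],R.from_quat(st["tcp_rot"]).as_matrix()[:,0])
```

```text
22.3 [ 0.5821 -0.027   0.1104] [ 0.4259  0.0168 -0.2091] 0.21470148750606247 [ 0.0199 -0.0102 -0.9998]
```

View pics/s15.png

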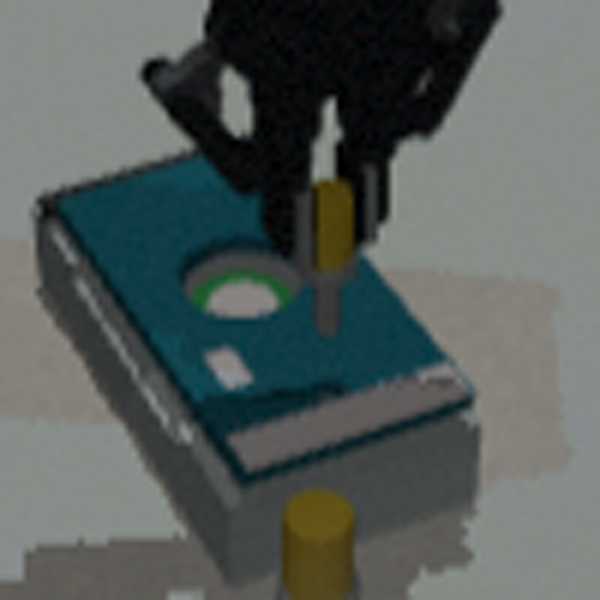

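View pics/t15.png

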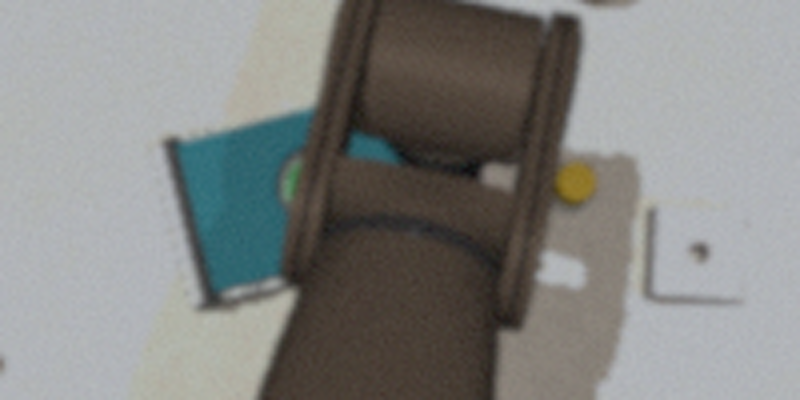

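Run:
```python
from h import *
np.set_printoptions(precision=4,suppress=True)
s=load("s15.npz");f=lambda x,y:((x+.5)/6+290-.5,(y+.5)/6+190-.5)
for z,p in((.0985,(327,334)),(.132,(329,281)),(.167,(334,184))): print(z,onz(s,*f(*p),z)-[.0023,-.0004,0])
print(proj(s,[[.5841,-.0262,.098],[.5841,-.0262,.132]]),f(327,334),f(329,281))
# lid hole before, top image t13 : hole pixel & z
t=load("t13.npz");g=lambda x,y:((x+.5)/4+220-.5,(y+.5)/4+190-.5)
print("lid hole top",onz(t,*g(438,153),.062)-[0,.0024,0])
# lid angle by depth
P=cloud(t).reshape(-1,3);d=P[:,:2]-[.562,.0544];a=d@[-.2515,.968];b=d@[-.968,-.2515]
h=cv2.cvtColor(t["color"],cv2.COLOR_RGB2HSV).reshape(-1,3)
m=(h[:,0]>80)&(h[:,0]<105)&(h[:,1]>100)&(abs(b)<.04)&(a>-.08)&(a<.08)
p=np.polyfit(a[m],P[m,2],1);print("lid slope",p)
```

```text
0.0985 [ 0.5805 -0.0291  0.0985]
0.132 [ 0.5795 -0.0363  0.132 ]
0.167 [ 0.5838 -0.0228  0.167 ]
[[344.3386 244.3774]
 [344.4913 233.2357]] (344.0833333333333, 245.25) (344.4166666666667, 236.41666666666666)
lid hole top [ 0.5824 -0.0254  0.062 ]
lid slope [-0.0493  0.0629]
```

Emit:
move_arm(commands=[[0,0,0,1.5,1,-12,240],[0,0,0,1.5,1,-24,240],[0,0,0,1.5,1,-28,240],[0,0,0,1.5,1,-30,240],[0,0,0,1.5,1,-32,240],[0,0,0,1.5,1,-34,240],[0,0,0,1.5,1,-34,240]])

```text
time: 23.0
eef_pos: [0.5836, -0.026, 0.0763]
tcp_rot: [-0.097, 0.695, 0.088, 0.707]
contact_force: [-0.3, 0.8, -1.5]
opening: 0.221
```

Run:
```python
from h import *
from plant import readout,eyes
s=eyes.read_camera("side");np.savez("s16.npz",**s);crop(s,300,200,380,280,8,"pics/s16.png")
st=readout.get_state();print(st["time"],st["eef_pos"],st["contact_force"],st["opening"])
```

```text
23.05 [ 0.58369509 -0.02597554  0.07645516] [-0.25859193  1.15635393 -0.17374369] 0.21981908438603734
```

View pics/s16.png

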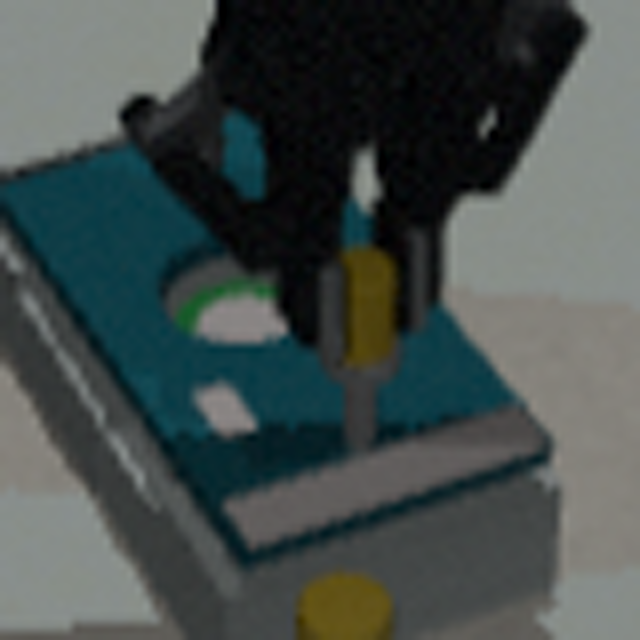

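Emit:
move_arm(commands=[[0,0,0,0,0,-1,240],[0,0,0,0,0,-2,240],[0,0,0,0,0,-3,240],[0,0,0,0,0,-4,240]])

```text
time: 23.45
eef_pos: [0.5837, -0.0259, 0.0724]
tcp_rot: [-0.097, 0.694, 0.088, 0.708]
contact_force: [0.3, -0.8, -0.1]
opening: 0.215
```

Emit:
move_arm(commands=[[0,0,0,0,0,-1,240],[0,0,0,0,0,-2,240],[0,0,0,0,0,-3,240],[0,0,0,0,0,-4,240]])

```text
time: 23.85
eef_pos: [0.5836, -0.0258, 0.0683]
tcp_rot: [-0.097, 0.694, 0.088, 0.708]
contact_force: [0.5, 1.0, 0.2]
opening: 0.218
```

Emit:
move_arm(commands=[[0,0,0,0,0,-1.5,240],[0,0,0,0,0,-3,240],[0,0,0,0,0,-4.5,240],[0,0,0,0,0,-6,240],[0,0,0,0,0,-7.5,240],[0,0,0,0,0,-9,240]])

```text
time: 24.45
eef_pos: [0.5837, -0.0258, 0.0592]
tcp_rot: [-0.097, 0.694, 0.088, 0.708]
contact_force: [0.3, 0.2, 0.2]
opening: 0.219
```

Emit:
move_arm(commands=[[0,0,0,0,0,-1.5,240],[0,0,0,0,0,-3,240],[0,0,0,0,0,-4.5,240],[0,0,0,0,0,-6,240],[0,0,0,0,0,-7,240]])

```text
time: 24.95
eef_pos: [0.5836, -0.0258, 0.052]
tcp_rot: [-0.097, 0.695, 0.088, 0.708]
contact_force: [-0.3, 0.6, -1.2]
opening: 0.216
```

Emit:
move_arm(commands=[[0,0,0,0,0,-1.5,240],[0,0,0,0,0,-3,240],[0,0,0,0,0,-4.5,240],[0,0,0,0,0,-6,240],[0,0,0,0,0,-8,240],[0,0,0,0,0,-10,240],[0,0,0,0,0,-12,240],[0,0,0,0,0,-12,240]], newtons=80)

```text
time: 25.75
eef_pos: [0.5837, -0.026, 0.0402]
tcp_rot: [-0.097, 0.694, 0.088, 0.708]
contact_force: [-0.1, -0.6, 2.0]
opening: 0.205
```

Emit:
move_arm(commands=[[0,0,0,0,0,-1.5,240],[0,0,0,0,0,-3,240],[0,0,0,0,0,-5,240],[0,0,0,0,0,-5,240]])

```text
time: 26.15
eef_pos: [0.5839, -0.0262, 0.0359]
tcp_rot: [-0.097, 0.694, 0.088, 0.708]
contact_force: [-2.7, -0.1, 5.6]
opening: 0.204
```

Emit:
move_arm(commands=[[0,0,0,0,0,-1,240],[0,0,0,0,0,-2,240],[0,0,0,0,0,-2,240]])

```text
time: 26.45
eef_pos: [0.584, -0.0263, 0.0353]
tcp_rot: [-0.097, 0.695, 0.088, 0.707]
contact_force: [-5.1, 0.4, 9.5]
opening: 0.204
```

Emit:
move_arm(commands=[[0,0,0,-0.7,0,-2,240],[0,0,0,-0.7,0,-4,240],[0,0,0,-0.7,0,-5,240],[0,0,0,-0.7,0,-5,240],[0,0,0,-0.7,0,-5,240]])

```text
time: 26.95
eef_pos: [0.5842, -0.0263, 0.0349]
tcp_rot: [-0.097, 0.695, 0.088, 0.707]
contact_force: [-10.1, 1.4, 22.9]
opening: 0.207
```

Run:
```python
from h import *
from plant import readout,eyes
np.set_printoptions(precision=4,suppress=True)
t=eyes.read_camera("top");s=eyes.read_camera("side");np.savez("s17.npz",**s);crop(s,270,170,390,290,5,"pics/s17.png")
st=readout.get_state();print(st["time"],st["eef_pos"],st["contact_force"],st["opening"],R.from_quat(st["tcp_rot"]).as_matrix()[:,0],st["wrist_torque"])
for n,c,off in(("side",s,[.5643,.0516]),("top",t,[.562,.0544]),("side before",load("s15.npz"),[.5643,.0516])):
    P=cloud(c).reshape(-1,3);d=P[:,:2]-off;a=d@[-.2515,.968];b=d@[-.968,-.2515]
    h=cv2.cvtColor(c["color"],cv2.COLOR_RGB2HSV).reshape(-1,3)
    m=(h[:,0]>80)&(h[:,0]<105)&(h[:,1]>100)&(abs(b)<.048)&(a>-.1)&(a<.08)&(abs(P[:,2]-.06)<.02)
    print(n,m.sum(),np.polyfit(a[m],P[m,2],1))
```

```text
27.05 [ 0.5842 -0.0263  0.0349] [-11.4691   1.9465  23.6554] 0.20103891292658277 [ 0.0189 -0.0109 -0.9998] [ 0.2992  1.8619 -0.0233]
side 784 [-0.0063  0.0565]
top 870 [0.0042 0.0582]
side before 1143 [-0.0543  0.0607]
```

View pics/s17.png

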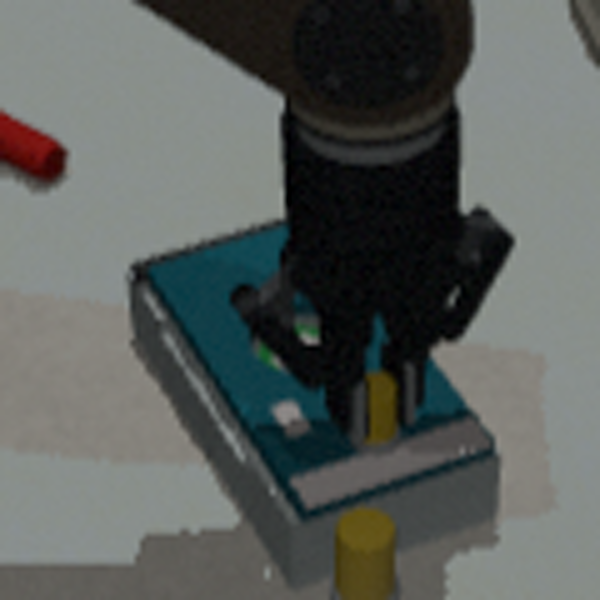

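```bash
python3 -c "
from plant import ctrl,readout
s=readout.get_state();print(s['time'],s['eef_pos'],s['contact_force'],s['dq'])
print(ctrl.sign_off())"
```

```text
27.05 [ 0.58417079 -0.02628512  0.03492492] [-11.46912859   1.9465394   23.65541968] [ 0.00039567 -0.00064495  0.00113324 -0.00172592 -0.00077529  0.00065329]
the job is handed in; nothing more can be done
None
```

The job is handed in at 27 s of the 64 s. The green insert is in the pocket with its mesh up, the lid is shut over it, and the pin is pushed home. The gripper is still holding the knob and pushing down. The sign-off gives no verdict, so this rests on my own checks.

**Last checks**
- **Push:** about 24 N down, arm at rest. There is also about 11 N of sideways force along x that I did not remove; I shifted the target 0.7 mm to ease it and it did not drop.
- **Pin:** the tip is about 23 mm down the base hole by arm position. It stopped hard at the expected fully home height.
- **Lid:** the two cameras' depth gave tilts of about +0.006 and -0.004 rad, against 0.05 before pressing. That is within their noise.
- **Insert:** seen seated before the lid closed, and still visible through the lid's window at the end.

**What disagreed or went wrong**
- **Tool height:** the reported tool point is about 32 mm beyond the real fingertips. My first grip closed in the air above the insert. I corrected this by touching the bench with the open fingers.
- **Cameras:** they disagreed with each other by 2 to 3 mm. I corrected for it using the position of the insert after gripping it.
- **Insert grip:** one grip was 3 to 4 mm off centre, and I redid it.

I did not touch the used insert, the look-alike pin or anything else on the bench.

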